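# Shim the short foot of a microscope

### The job

The small bench microscope leans and rocks because its front-left foot is too short. Push the wooden wedge, thin end first, under that foot just until the microscope stands level and no longer rocks, then move clear and leave it there. Only push the wedge along the bench, never lift it; do not touch or shift the microscope, and leave the toe bone, the vial and the lump of rock where they are.

Things in the scene. Friction and masses are not known exactly. Their poses are not given: they have to be found in the camera images.
- microscope: Loose grey stereo microscope, 1.5 kg, 250 mm tall, on four black dome feet (radius 14 mm), 140 mm apart in a square under a 176 mm square plate. Origin: lowest point of the front-left foot, 8 mm shorter than the others; +x from front (eyepieces) to back (column), +y its left, z up. Front-heavy: at the start leans 0.08 rad onto this foot, back-right foot in the air; level, the origin is 8 mm up.
- wedge: Loose wooden wedge, 0.08 kg, 100 mm long (x), 50 wide (y), top sloping straight from 2 mm at the thin end (+x) to 16 mm at the blunt end (-x). Origin: centre of the flat underside, z up. Lies before the short foot, thin end roughly toward it. The microscope is level when the short foot's middle is about 42 mm in from the thin end (58 mm from the back face); farther in, it leans the other way. Stays where left.
- wedge_tip (a point): Middle of the wedge's thin end, on the bench.
- wedge_back (a point): Middle of the wedge's blunt back face, 8 mm above the bench.
- toe_bone: Bystander: loose fossil toe bone, 67 x 82 x 30 mm, to the left of the work. Origin: centre of the underside.
- vial_2: Bystander: loose upright vial with a blue cap, 32 mm across, 64 mm tall, to the left of the microscope. Origin: centre of the underside.
- stone_e: Bystander: loose lump of rock, 58 x 56 x 29 mm, to the right of the work. Origin: centre of the underside.
There are look-alikes about, which are no part of the job. Several things have the shape of the wedge; the one meant has the colours described above.

How it is judged:
By the outcome, as a careful person would: the job done as asked, in the order asked, and still so for the second after the job is handed in, with the robot touching nothing.
It also fails if it takes over 48 s, if anything falls off the work surface, if the arm or the gripper's body presses on something with over 40 N, if the wrist force passes 120 N, or if a joint passes its speed limit or range.

### The arm

A 6-joint arm with a two-finger parallel gripper is mounted at the origin on a cart in front of the work surface, level with it; the furniture and walls round the work are solid. World frame = base frame: x ahead of the robot, y to its left, z up, the work surface at z = 0. Lengths are in m, angles in rad, forces in N, time in s.
With the tool pointing down it reaches from about 0.25 to 0.775 m from the base axis. Payload 4 kg.
Tool frame: the origin (TCP) lies at the very end of the fingers, on their centre line; the grasp point (between the pads) lies 19 mm behind it; x points along the fingers, z is the direction in which the jaws open and shut, and the axes are right-handed (so a half turn about x gives the same grasp; the last joint's range is limited). The gripper opens to 94 mm and grips with 3 to 60 N. Pads are 16 mm wide; open, the fingers measure 119 mm over their backs; the gripper's body (75 mm by 177 mm) begins 78 mm behind the grasp point.
Start: joints at [1.167, 0.087, 1.371, -0, 1.684, -0.103], TCP at [0.163, 0.525, 0.206] pointing down, gripper open.
Joint ranges: [-3.1, 3.1], [-0.76, 2.03], [0.27, 2.55], [-1.08, 4.22], [0.17, 2.65], [-2.57, 2.57]. Speed limits (rad/s): [2.79, 2.79, 3.14, 3.14, 3.14, 3.14].

### API

Orientations are given as a 3x3 rotation matrix whose columns are the frame's x, y, z axes.
In Python, from rig import * gives the robot as it stands. The module is installed in compiled form; this text tells all that it offers.
- The arm moves only by the tool send_rows, never from a script. Its argument "commands" is a list of rows, each a list of 6 numbers: the shift along the world's x, y, z in units of 40 mm (1.0 is 40 mm), then the turn, a rotation vector about the world's x, y, z in degrees. In form: [[tx, ty, tz, ax, ay, az], ...]. A call has 1 to 5 rows; each row shifts and turns the commanded pose from where the row before left it; what a row does not reach is not made up. A row lasts 1/12 s, in which the tool goes at most 41.7 mm and 7.16 degrees, less where a joint would pass 70% of its speed; a pose out of reach is approached as far as the arm can. A call is refused whole if a number of a shift passes 1 or a number of a turn 7.16, either way. A call with a gripper value outside its range is refused whole. "grip" is the opening, from 0 (shut) to 1 (fully open), set as the call begins (left out, the last holds). The fingers move at their own pace and stop on an object; the grip force is fixed at half the most. Time passes only in rows, so rows that do not move let the fingers close. It gives the time, the measured TCP pose, the force and the opening at its end, in the units of the state.
- sense(): the state, without advancing time (a new reading comes with each control period).
- get_image(name): name is "scene" or "top" or "wrist"; returns the picture (420x560x3 uint8, red, green, blue); there is no depth.
- camera_model(name): a dict with "K" (3x3 intrinsics, pixels), "R" (3x3) and "t" (3): a world point X has camera coordinates R X + t. Camera axes: x right, y down, z forward; pixel columns grow to the right and rows downward; lengths in m; the calibration is good to about 2 mm. A picture is of the moment at which its call begins: read the wrist's pose just before it. camera_model takes no time and is no camera call; for the wrist camera it gives the pose at the moment of the call.
- close_job(): hands the job in, once; it reports no verdict.
Trained networks look in the newest picture that a camera, given by its name, has taken for a name from the list of things; names that differ only in an ending like _2 or _b are one class to them, and where a whole thing is asked for, a point or a joint stands for the part that bears it (a point fixed in the world has none). Each returns a list of dicts, best first, with "score" (0 to 1); they miss things now and then, are a little off and sometimes report something else, mostly with a low value. They report only what shows in the picture. A call takes as long as a camera call. They do not tell look-alikes from the thing itself.
- recognise(camera, name): "rect" ([centre column, centre row, width, height] in pixels, round what is visible of it).
- regions_of(camera, name): "mask" (420x560 bool, what is visible of it) and "rect" ([centre column, centre row, width, height] in pixels, round what is visible of it).
The state is a dict: "time_s": time; "joint_pos": joint angles; "qd": joint speeds; "joint_torque": joint torques, N m; "tool_pos": TCP position; "ee_rot": TCP orientation; "contact_force": force on the tool from outside, world axes, zero at the start; "torque": the same for the moment, N m; "gripper_width": finger opening in m.
Only numpy, scipy, OpenCV 4.12 (cv2) and the standard library are available. Lean on these libraries where they do the work, as an engineer would, in place of code of your own. Each camera call takes 0.05 s, during which the arm holds its last target.

## Working session

There is one attempt and no reset: what is moved stays moved. The work goes in short steps, Python scripts to look and compute and a tool call to move; the robot and the scene stay as the last step left them, time stands still between calls to the robot, and variables do not carry over. Pictures are saved under pics/ and viewed, and the job is handed in when it is done.

Besides the shell and the picture viewer there is one more tool, called after "Request:" as name(argument=value, ...), one argument or row to a line, values as JSON. send_rows: Moves the arm, as the interface text tells. Its arguments: {"type":"object","properties":{"commands":{"type":"array"},"grip":{"type":"number"}},"required":["commands"]}

```bash
mkdir -p pics; python3 - <<'E'
from rig import *
import cv2
for n in ["scene","top"]:
    im=get_image(n); cv2.imwrite(f"pics/{n}0.png",im[:,:,::-1])
    c=camera_model(n); print(n,c)
print(sense())
E
```

```text
scene {'K': array([[379.66925096,   0.        , 279.93563745],
       [  0.        , 379.66925096, 212.1795847 ],
       [  0.        ,   0.        ,   1.        ]]), 'R': array([[-0.85694702, -0.51523856,  0.01307759],
       [-0.3721881 ,  0.60107402, -0.70723832],
       [ 0.35653586, -0.6109331 , -0.70685425]]), 't': array([0.29296344, 0.47091698, 0.5054046 ])}
top {'K': array([[515.19981981,   0.        , 284.29080109],
       [  0.        , 515.19981981, 213.08923795],
       [  0.        ,   0.        ,   1.        ]]), 'R': array([[-0.00342235, -0.99963426,  0.02682593],
       [-0.98300041, -0.00156155, -0.18359673],
       [ 0.18357148, -0.02699823, -0.98263554]]), 't': array([-0.4200632 ,  0.54575041,  1.14011112])}
{'time_s': 0.1, 'joint_pos': array([ 1.16693144e+00,  8.79063209e-02,  1.37208865e+00, -6.36284948e-06,
        1.68359585e+00, -1.03113602e-01]), 'qd': array([ 0.00018375, -0.00037457, -0.00550047, -0.00096013, -0.00051954,
        0.00059531]), 'joint_torque': array([ 1.56869555e-03, -3.41254878e+01, -3.03301263e+01,  7.18889991e-02,
        3.04583064e-02, -7.50942877e-05]), 'tool_pos': array([0.1627513 , 0.52485647, 0.20441477]), 'ee_rot': array([[-7.79416935e-04, -9.55113911e-01,  2.96237759e-01],
       [-1.83989850e-03,  2.96238717e-01,  9.55112159e-01],
       [-9.99998004e-01,  1.99383185e-04, -1.98820612e-03]]), 'contact_force': array([-0.53952022,  0.13940898,  0.61784451]), 'torque': array([ 0.04700355,  0.05539209, -0.00663555]), 'gripper_width': 0.09418335268239422}
```

View pics/scene0.png

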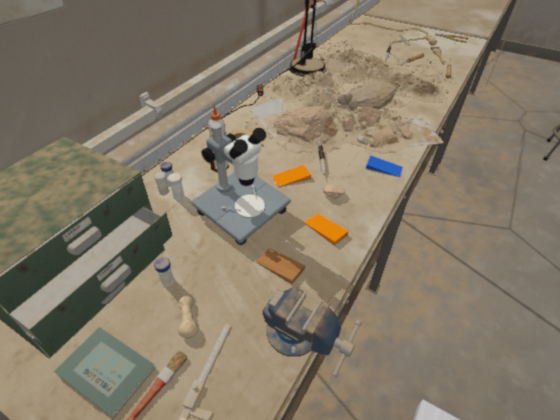

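View pics/top0.png

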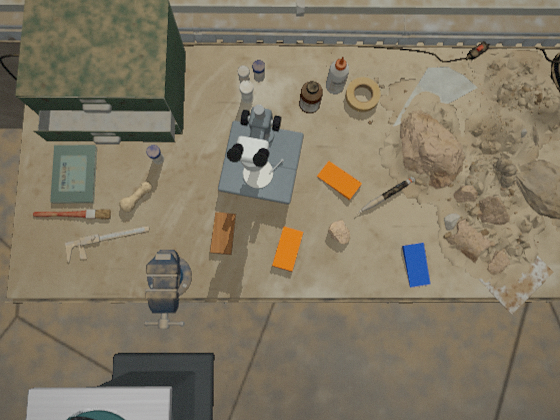

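```bash
cat > h.py <<'E'
from rig import *
import cv2, numpy as np
def ray(n,uv,z=0.0,c=None):
    c=c or camera_model(n); K,R,t=c["K"],c["R"],c["t"]
    C=-R.T@t; d=R.T@np.linalg.inv(K)@np.array([uv[0],uv[1],1.0])
    s=(z-C[2])/d[2]; return C+s*d
def proj(n,X,c=None):
    c=c or camera_model(n); p=c["K"]@(c["R"]@np.array(X,float)+c["t"]); return p[:2]/p[2]
E
python3 - <<'E'
from h import *
a=get_image("top")[190:270,180:320]; b=get_image("scene")[170:300,190:360]
cv2.imwrite("pics/ta.png",cv2.resize(a[:,:,::-1],None,fx=5.6,fy=5.6,interpolation=cv2.INTER_CUBIC))
cv2.imwrite("pics/sb.png",cv2.resize(b[:,:,::-1],None,fx=4.5,fy=4.5,interpolation=cv2.INTER_CUBIC))
for n in ("top","scene"):
  for nm in ("wedge","microscope","toe_bone","vial_2","stone_e"):
    for r in regions_of(n,nm)[:4]:
        m=r["mask"]; cs=cv2.findContours(m.astype(np.uint8),cv2.RETR_EXTERNAL,cv2.CHAIN_APPROX_NONE)[0]
        k=max(cs,key=cv2.contourArea); box=cv2.boxPoints(cv2.minAreaRect(k))
        print(n,nm,round(r["score"],2),np.round(r["rect"]),[np.round(ray(n,p,0.0)[:2],3).tolist() for p in box] if nm=="wedge" else np.round(ray(n,r["rect"][:2])[:2],3))
E
```

```text
top wedge 0.95 [340. 181.  47.  39.] [[0.645, -0.502], [0.69, -0.532], [0.632, -0.614], [0.587, -0.583]]
top wedge 0.91 [288. 250.  32.  47.] [[0.427, -0.391], [0.524, -0.417], [0.51, -0.467], [0.413, -0.44]]
top wedge 0.88 [416. 266.  31.  50.] [[0.475, -0.706], [0.486, -0.758], [0.386, -0.773], [0.376, -0.721]]
top wedge 0.67 [223. 233.  24.  45.] [[0.459, -0.244], [0.559, -0.253], [0.553, -0.304], [0.453, -0.294]]
top microscope 0.88 [262. 156.  83.  98.] [ 0.7   -0.368]
top toe_bone 0.91 [135. 197.  32.  28.] [ 0.596 -0.059]
top vial_2 0.63 [155. 156.  18.  20.] [ 0.699 -0.102]
top stone_e 0.71 [339. 233.  24.  25.] [ 0.507 -0.554]
top stone_e 0.7 [262. 155.  84.  99.] [ 0.702 -0.368]
scene wedge 0.95 [281. 266.  50.  41.] [[0.558, -0.247], [0.568, -0.31], [0.454, -0.301], [0.45, -0.241]]
scene wedge 0.94 [327. 230.  39.  32.] [[0.519, -0.415], [0.518, -0.48], [0.417, -0.443], [0.422, -0.383]]
scene wedge 0.88 [292. 175.  39.  22.] [[0.689, -0.531], [0.63, -0.632], [0.586, -0.58], [0.645, -0.485]]
scene wedge 0.66 [381. 165.  35.  23.] [[0.476, -0.7], [0.493, -0.769], [0.391, -0.783], [0.379, -0.715]]
scene microscope 0.98 [243. 184. 102. 124.] [ 0.735 -0.455]
scene toe_bone 0.74 [188. 318.  14.  42.] [ 0.596 -0.064]
scene vial_2 0.84 [163. 273.  25.  33.] [ 0.714 -0.121]
scene stone_e 0.53 [335. 192.  24.  15.] [ 0.507 -0.563]
```

View pics/ta.png

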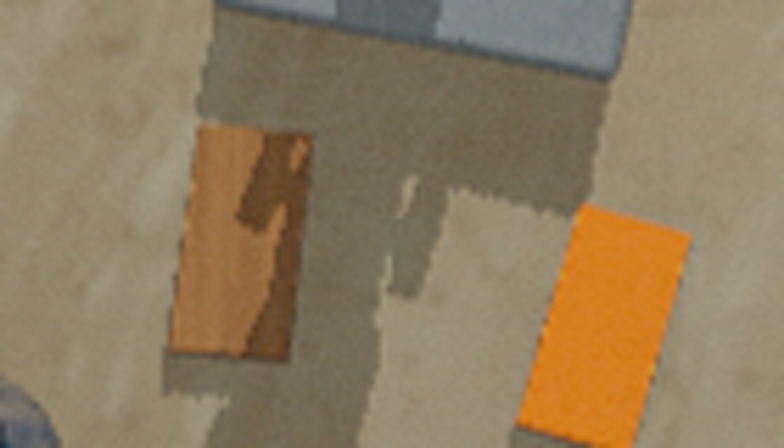

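View pics/sb.png

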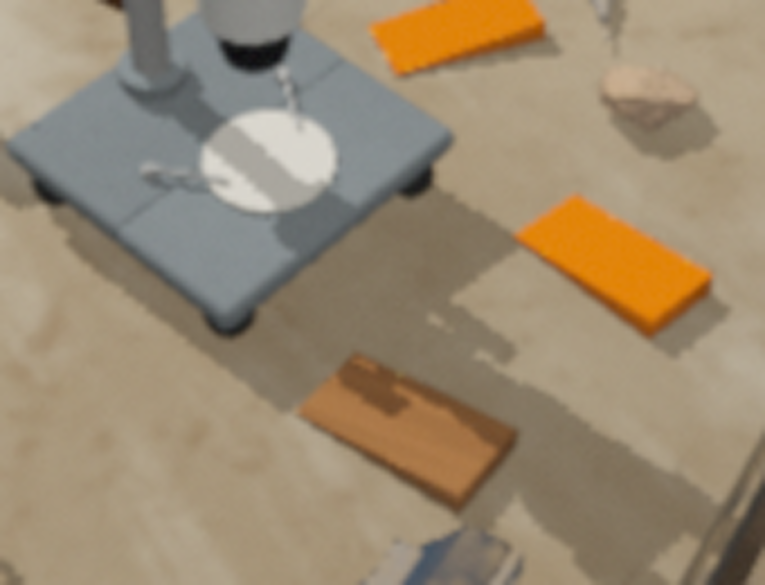

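```bash
python3 - <<'E'
from h import *
s=get_image("scene")
for i,(x,y,w,h,f) in enumerate([(190,180,110,75,7),(250,265,120,100,6)]):
    cv2.imwrite(f"pics/s{i}.png",cv2.resize(s[y:y+h,x:x+w,::-1],None,fx=f,fy=f,interpolation=cv2.INTER_CUBIC))
t=get_image("top")
cv2.imwrite("pics/tv.png",cv2.resize(t[180:320,130:270,::-1],None,fx=4,fy=4,interpolation=cv2.INTER_CUBIC))
E
```

```text
(no output)
```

View pics/s0.png

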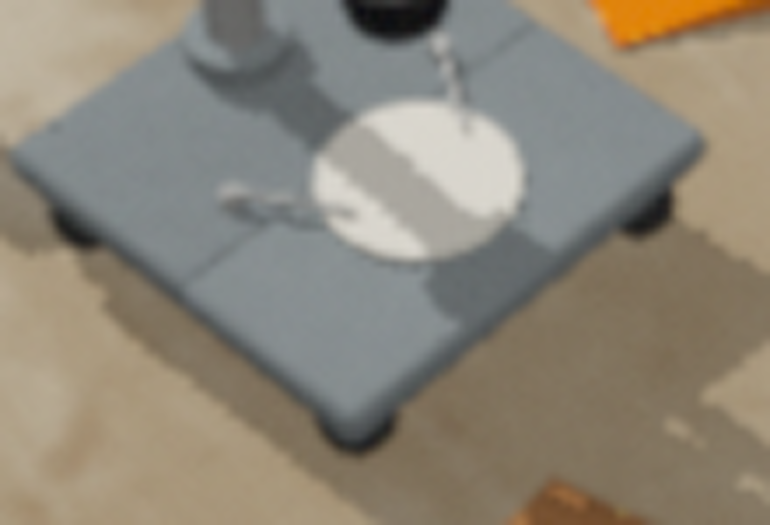

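View pics/s1.png

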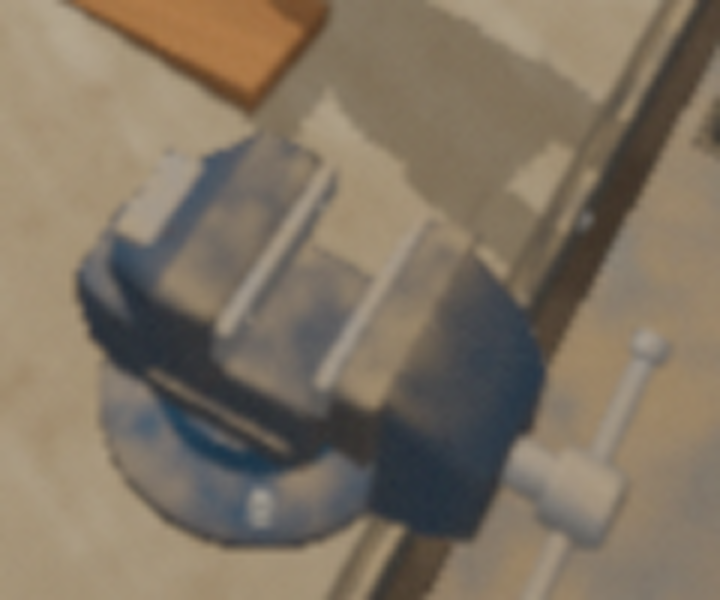

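View pics/tv.png

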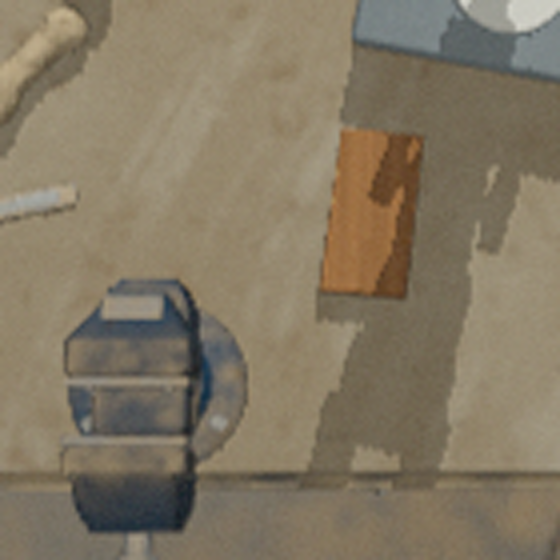

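```bash
python3 - <<'E'
from h import *
from scipy.optimize import least_squares
c=camera_model("scene")
def bot(xy,r=0.014):
    p=c["R"]@np.array([xy[0],xy[1],r])+c["t"]; K=c["K"]
    return np.array([K[0,2]+K[0,0]*p[0]/p[2], K[1,2]+K[0,0]*(p[1]+r*np.hypot(1,p[1]/p[2]))/p[2]])
obs={"FL":(241.1,244.6),"FR":(282.1,213.6),"BL":(201.4,215)}
P={k:least_squares(lambda x:bot(x)-np.array(v),[.6,-.3]).x for k,v in obs.items()}
print(P,[np.linalg.norm(P["FL"]-P[k]) for k in("FR","BL")],np.linalg.norm(P["FR"]-P["BL"]))
off={"FL":(0,0),"FR":(0,-.14),"BL":(.14,0)}
def f(q):
    R=np.array([[np.cos(q[2]),-np.sin(q[2])],[np.sin(q[2]),np.cos(q[2])]])
    return np.concatenate([bot(q[:2]+R@np.array(off[k]))-obs[k] for k in obs])
s=least_squares(f,[.6,-.3,-.1]); print("foot",s.x,np.degrees(s.x[2]),s.fun)
def tri(a,b):
    g=lambda X:np.concatenate([proj("scene",X)-a,proj("top",X)-b]); r=least_squares(g,[.45,-.2,.05]);return r.x.round(3),r.fun.round(1)
print("vise jaw R far",tri((305,293.3),(179.2,275.5)))
print("vise jaw L far",tri((250+225/6,265+330/6),(130+67/4,275.5)))
print("vise jaw R near",tri((250+425/6,265+225/6),(130+197/4,180+436/4)))
# wedge corners, crop (f=5.6, off 180,190) 
for nm,uv,z in [("tipL",(196,124),.002),("tipR",(313,132),.002),("bkR",(288,360),.016),("bkL",(168,352),.016)]:
    print(nm,ray("top",(180+uv[0]/5.6,190+uv[1]/5.6),z)[:2].round(4))
for nm,uv,z in [("tipL",(300,410),.0),("tipR",(355,353),.002),("bkR",(517,434),.016),("bkL",(462,497),.016)]:
    print("sc",nm,ray("scene",(190+uv[0]/4.5,170+uv[1]/4.5),z)[:2].round(4))
E
```

```text
{'FL': array([ 0.61751275, -0.28183465]), 'FR': array([ 0.58823957, -0.42005174]), 'BL': array([ 0.75826939, -0.30895652])} [np.float64(0.14128298663523503), np.float64(0.14334582973544924)] 0.20310659132923603
foot [ 0.61799493 -0.28176868 -0.1993806 ] -11.423666736064636 [-0.1854491  -0.0646517  -0.90050596 -0.04716841  1.08829756  0.32433407]
vise jaw R far (array([ 0.401, -0.187,  0.083]), array([ 0.3,  0.1, -0.1, -0.4]))
vise jaw L far (array([ 0.399, -0.118,  0.092]), array([-0., -0.,  0.,  0.]))
vise jaw R near (array([ 0.369, -0.188,  0.078]), array([-0.4, -0.1,  0.1,  0.6]))
tipL [ 0.5575 -0.2542]
tipR [ 0.5541 -0.3048]
bkR [ 0.4538 -0.2966]
bkL [ 0.4572 -0.2461]
sc tipL [ 0.5564 -0.2546]
sc tipR [ 0.5517 -0.2991]
sc bkR [ 0.4513 -0.2876]
sc bkL [ 0.456  -0.2417]
```

The wedge I want is the brown wooden one at top (223,233) / scene (281,266). The look-alikes are orange at top (340,181) and (288,250), and blue at (416,266). The enlarged crops show wood grain, the blunt end toward the robot and the thin end toward the foot at scene (241,245). The next move goes behind it.

Request:
send_rows(
  commands=[
    [0.27, -0.8, 0, 0, 0, 0.48],
    [0.27, -0.8, 0, 0, 0, 0.48],
    [0.27, -0.8, 0, 0, 0, 0.48],
    [0.27, -0.8, 0, 0, 0, 0.48],
    [0.27, -0.8, 0, 0, 0, 0.48],
  ],
  grip=0.2,
)

```text
time_s: 1.22
tool_pos: [0.2171, 0.3639, 0.2055]
ee_rot: [[0.0, -0.967, 0.255], [0.0, 0.255, 0.967], [-1.0, -0.0, 0.0]]
contact_force: [0.1, 0.3, 0.3]
gripper_width: 0.0642
```

Request:
send_rows(
  commands=[
    [0.27, -0.8, 0, 0, 0, 0.48],
    [0.27, -0.8, 0, 0, 0, 0.48],
    [0.27, -0.8, 0, 0, 0, 0.48],
    [0.27, -0.8, 0, 0, 0, 0.48],
    [0.27, -0.8, 0, 0, 0, 0.48],
  ],
)

```text
time_s: 1.63
tool_pos: [0.271, 0.2039, 0.2058]
ee_rot: [[0.001, -0.977, 0.214], [0.001, 0.214, 0.977], [-1.0, -0.001, 0.001]]
contact_force: [1.2, -0.5, 0.4]
gripper_width: 0.0308
```

Request:
send_rows(
  commands=[
    [0.27, -0.8, 0, 0, 0, 0.48],
    [0.27, -0.8, 0, 0, 0, 0.48],
    [0.27, -0.8, 0, 0, 0, 0.48],
    [0.27, -0.8, 0, 0, 0, 0.48],
    [0.27, -0.8, 0, 0, 0, 0.48],
  ],
)

```text
time_s: 2.05
tool_pos: [0.3251, 0.0437, 0.2059]
ee_rot: [[0.002, -0.985, 0.174], [0.0, 0.174, 0.985], [-1.0, -0.002, 0.0]]
contact_force: [1.3, 1.6, -0.4]
gripper_width: 0.0186
```

Request:
send_rows(
  commands=[
    [0.27, -0.8, 0, 0, 0, 0.48],
    [0.27, -0.8, 0, 0, 0, 0.48],
    [0.27, -0.8, 0, 0, 0, 0.48],
    [0.27, -0.8, 0, 0, 0, 0.48],
    [0.27, -0.8, 0, 0, 0, 0.48],
  ],
)

```text
time_s: 2.47
tool_pos: [0.3792, -0.1166, 0.2058]
ee_rot: [[0.001, -0.991, 0.133], [-0.0, 0.133, 0.991], [-1.0, -0.001, -0.0]]
contact_force: [0.0, 0.3, 0.2]
gripper_width: 0.0186
```

Request:
send_rows(
  commands=[
    [0.27, -0.8, 0, 0, 0, 0.48],
    [0.27, -0.8, 0, 0, 0, 0.48],
    [0.27, -0.8, 0, 0, 0, 0.48],
    [0.27, -0.8, 0, 0, 0, 0.48],
    [0.27, -0.8, 0, 0, 0, 0.48],
  ],
)

```text
time_s: 2.88
tool_pos: [0.4332, -0.2765, 0.2055]
ee_rot: [[0.0, -0.996, 0.091], [0.0, 0.091, 0.996], [-1.0, -0.0, 0.0]]
contact_force: [0.9, 1.2, 0.4]
gripper_width: 0.0186
```

Request:
send_rows(
  commands=[
    [-0.1, 0.1, -0.8, 0, 0, 0],
    [-0.1, 0.1, -0.8, 0, 0, 0],
    [0, 0, -0.7, 0, 0, 0],
    [0, 0, -0.7, 0, 0, 0],
    [0, 0, -0.3, 0, 0, 0],
  ],
)

```text
time_s: 3.3
tool_pos: [0.4228, -0.2651, 0.0693]
ee_rot: [[-0.005, -0.996, 0.091], [0.004, 0.091, 0.996], [-1.0, 0.006, 0.004]]
contact_force: [0.0, 0.7, -1.0]
gripper_width: 0.0185
```

```bash
python3 - <<'E'
from h import *
print(sense()["tool_pos"])
c=camera_model("wrist"); w=get_image("wrist"); cv2.imwrite("pics/w1.png",w[:,:,::-1]); s=get_image("scene")
cv2.imwrite("pics/s1b.png",cv2.resize(s[90:370,140:420,::-1],None,fx=2.1,fy=2.1,interpolation=cv2.INTER_CUBIC))
for X in [(.455,-.27,.016),(.555,-.279,.002),(.618,-.282,0)]: print(proj("wrist",X,c))
E
```

```text
[ 0.42276757 -0.26505347  0.069251  ]
[274.2242093  261.00909489]
[274.83790816 350.82440325]
[277.71177681 401.41036878]
```

View pics/w1.png

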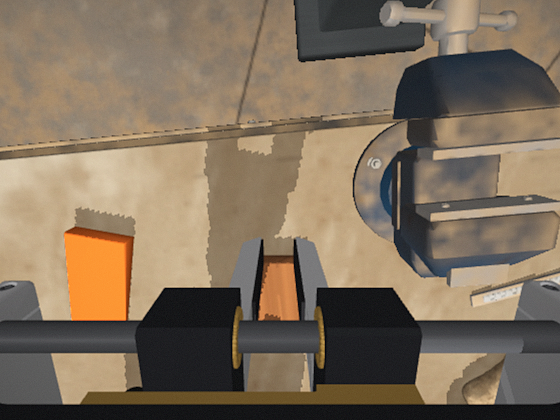

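View pics/s1b.png

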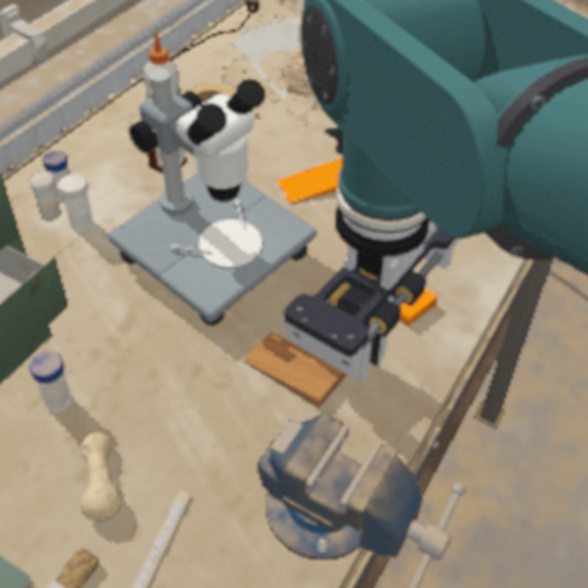

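Request:
send_rows(
  commands=[
    [0, 0.02, -0.5, 0, 0, 0],
    [0, 0, -0.5, 0, 0, 0],
    [0, 0, -0.3, 0, 0, 0],
    [0, 0, -0.1, 0, 0, 0],
    [0, 0, 0, 0, 0, 0],
  ],
)

```text
time_s: 3.82
tool_pos: [0.4255, -0.2662, 0.0184]
ee_rot: [[0.001, -0.996, 0.091], [-0.001, 0.091, 0.996], [-1.0, -0.001, -0.0]]
contact_force: [0.4, -0.2, -0.3]
gripper_width: 0.0189
```

Request:
send_rows(
  commands=[
    [0, -0.02, -0.14, 0, 0, 0],
    [0, 0, -0.14, 0, 0, 0],
    [0, 0, 0, 0, 0, 0],
  ],
)

```text
time_s: 4.07
tool_pos: [0.425, -0.2668, 0.0063]
ee_rot: [[0.0, -0.996, 0.091], [0.0, 0.091, 0.996], [-1.0, -0.0, 0.0]]
contact_force: [-0.8, 0.5, -0.4]
gripper_width: 0.0189
```

Request:
send_rows(
  commands=[
    [0.2, -0.018, 0, 0, 0, 0],
    [0.2, -0.018, 0, 0, 0, 0],
    [0.2, -0.018, 0, 0, 0, 0],
    [0.2, -0.018, 0, 0, 0, 0],
    [0, 0, 0, 0, 0, 0],
  ],
)

```text
time_s: 4.48
tool_pos: [0.4591, -0.2699, 0.0067]
ee_rot: [[0.002, -0.996, 0.09], [-0.001, 0.09, 0.996], [-1.0, -0.002, -0.0]]
contact_force: [1.0, -0.4, -0.1]
gripper_width: 0.0187
```

```bash
python3 - <<'E'
from h import *
print(sense()["tool_pos"])
t=get_image("top"); cv2.imwrite("pics/t2.png",cv2.resize(t[170:290,170:310,::-1],None,fx=5,fy=5,interpolation=cv2.INTER_CUBIC)); s=get_image("scene")
cv2.imwrite("pics/s2.png",cv2.resize(s[190:300,190:330,::-1],None,fx=5,fy=5,interpolation=cv2.INTER_CUBIC))
E
```

```text
[ 0.45905044 -0.26992047  0.00668009]
```

View pics/t2.png

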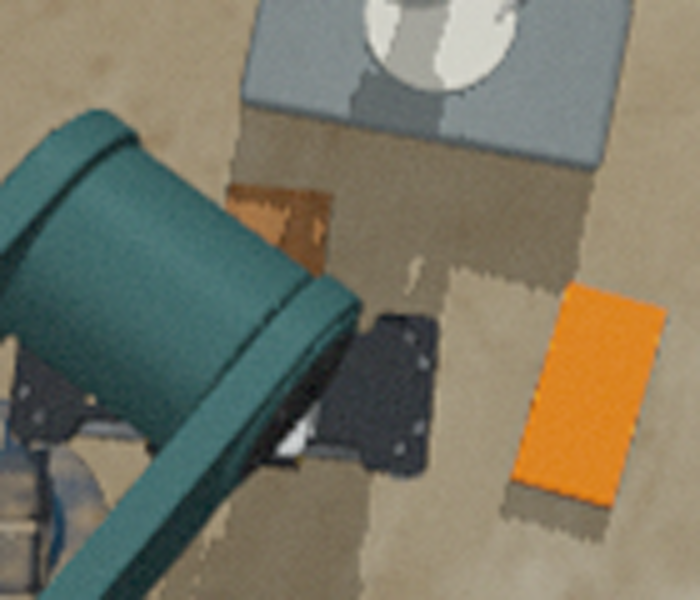

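View pics/s2.png

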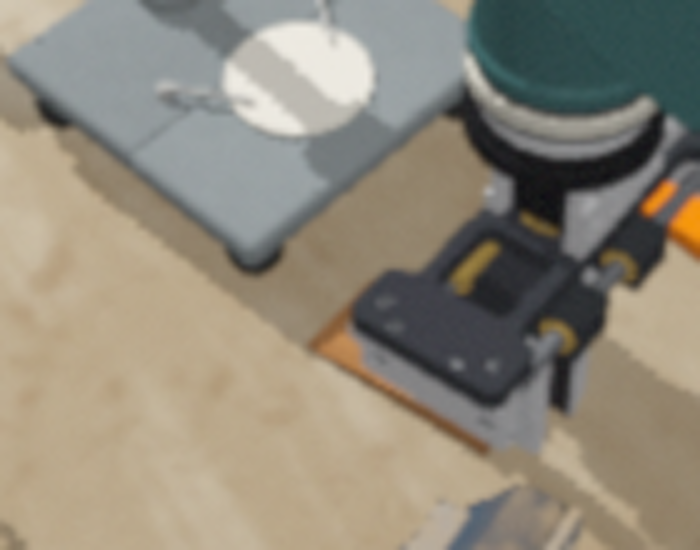

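```bash
python3 - <<'E'
from h import *
print(sense()["tool_pos"])
L=ray("top",(215.6,207),.002);R=ray("top",(236.4,208.8),.002);print(L,R,(L+R)/2,np.degrees(np.arctan2(L[0]-R[0],L[1]-R[1])))
print(ray("scene",(252,259.4),.001), ray("scene",(190+490/5,190+455/5),0))
E
```

```text
[ 0.45753804 -0.26952529  0.00625184]
[ 0.57024675 -0.2554309   0.002     ] [ 0.56588979 -0.30583695  0.002     ] [ 0.56806827 -0.28063392  0.002     ] 4.940203523036682
[ 0.56768129 -0.25253721  0.001     ] [ 0.46887554 -0.24513876  0.        ]
```

```bash
python3 - <<'E'
from h import *
from scipy.optimize import least_squares
def tri(a,b):
    g=lambda X:np.concatenate([proj("scene",X)-a,proj("top",X)-b]); r=least_squares(g,[.6,-.3,.2]);return r.x.round(3),r.fun.round(1)
print(tri((238,149),(235,154)),tri((259,135),(260,156)))
c=camera_model("wrist");print(-c["R"].T@c["t"])
E
```

```text
(array([ 0.632, -0.317,  0.241]), array([ 0.6,  0.2, -0.3, -0.6])) (array([ 0.621, -0.369,  0.25 ]), array([-1.6, -0.5,  0.6,  1.4]))
[ 0.38077274 -0.26159414  0.18573544]
```

Request:
send_rows(
  commands=[
    [0.2, -0.018, 0, 0, 0, 0],
    [0.2, -0.018, 0, 0, 0, 0],
    [0.2, -0.018, 0, 0, 0, 0],
    [0.2, -0.018, 0, 0, 0, 0],
    [0, 0, 0, 0, 0, 0],
  ],
)

```text
time_s: 5.0
tool_pos: [0.4908, -0.2727, 0.0065]
ee_rot: [[0.002, -0.996, 0.091], [-0.0, 0.091, 0.996], [-1.0, -0.002, -0.0]]
contact_force: [0.5, 0.4, 1.5]
gripper_width: 0.0187
```

```bash
python3 - <<'E'
from h import *
np.set_printoptions(precision=4,suppress=True)
s0=sense();print(s0["tool_pos"],s0["contact_force"])
t=get_image("top"); cv2.imwrite("pics/t3.png",cv2.resize(t[100:240,180:320,::-1],None,fx=4.2,fy=4.2,interpolation=cv2.INTER_CUBIC)); s=get_image("scene")
np.save("top_ref.npy",t);np.save("scene_ref.npy",s)
cv2.imwrite("pics/s3.png",cv2.resize(s[120:280,180:340,::-1],None,fx=3.7,fy=3.7,interpolation=cv2.INTER_CUBIC))
E
```

```text
[ 0.4908 -0.2727  0.0065] [0.5009 0.3586 1.4574]
```

View pics/t3.png

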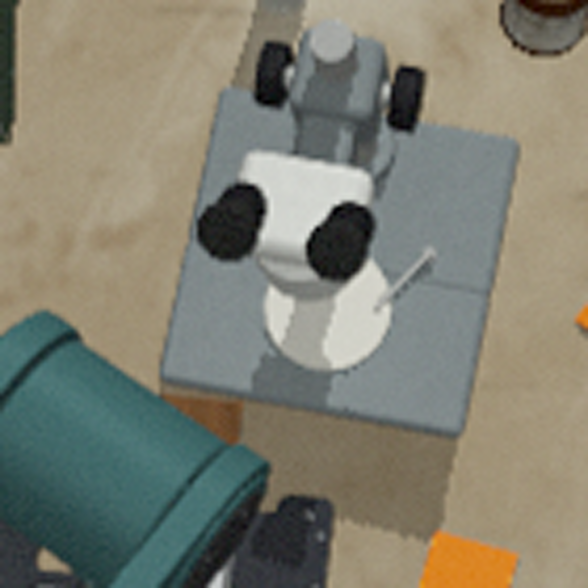

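View pics/s3.png

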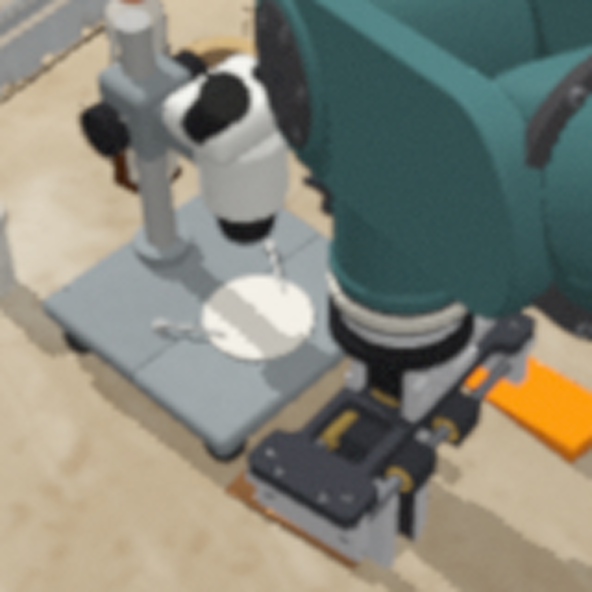

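```bash
python3 - <<'E'
from h import *
np.set_printoptions(precision=3,suppress=True)
for z in (.2,.25,.3,.35): print(z,ray("top",(190.7,175),z),ray("top",(243,209.5),z),ray("scene",(180+330/3.7,120+300/3.7),z))
E
```

```text
0.2 [ 0.598 -0.224  0.2  ] [ 0.526 -0.333  0.2  ] [ 0.524 -0.258  0.2  ]
0.25 [ 0.585 -0.232  0.25 ] [ 0.516 -0.335  0.25 ] [ 0.495 -0.214  0.25 ]
0.3 [ 0.571 -0.24   0.3  ] [ 0.506 -0.338  0.3  ] [ 0.467 -0.169  0.3  ]
0.35 [ 0.558 -0.248  0.35 ] [ 0.497 -0.341  0.35 ] [ 0.438 -0.124  0.35 ]
```

Request:
send_rows(
  commands=[
    [0, 0, 0, -0.3, -3.5, 0],
    [0, 0, 0.01, -0.3, -3.5, 0],
    [0.05, -0.0045, 0, 0, 0, 0],
    [0.1, -0.009, 0, 0, 0, 0],
    [0, 0, 0, 0, 0, 0],
  ],
)

```text
time_s: 5.52
tool_pos: [0.4958, -0.2734, 0.0072]
ee_rot: [[0.122, -0.988, 0.091], [-0.011, 0.091, 0.996], [-0.992, -0.123, 0.0]]
contact_force: [0.3, 0.8, -0.6]
gripper_width: 0.0189
```

```bash
python3 - <<'E'
from h import *
np.set_printoptions(precision=4,suppress=True)
s0=sense();print(s0["tool_pos"],s0["contact_force"])
t=get_image("top"); s=get_image("scene")
np.save("top_ref.npy",t);np.save("scene_ref.npy",s)
cv2.imwrite("pics/t4.png",cv2.resize(t[100:240,180:320,::-1],None,fx=4.2,fy=4.2,interpolation=cv2.INTER_CUBIC)); 
cv2.imwrite("pics/s4.png",cv2.resize(s[120:280,180:340,::-1],None,fx=3.7,fy=3.7,interpolation=cv2.INTER_CUBIC))
E
```

```text
[ 0.4958 -0.2734  0.0072] [ 0.3015  0.8121 -0.5933]
```

View pics/s4.png

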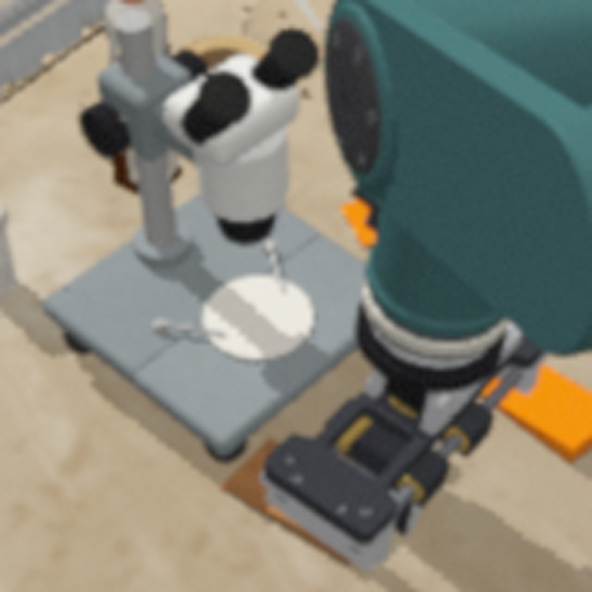

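Request:
send_rows(
  commands=[
    [0.1, -0.009, 0, 0, 0, 0],
    [0.1, -0.009, 0, 0, 0, 0],
    [0.1, -0.009, 0, 0, 0, 0],
    [0.1, -0.009, 0, 0, 0, 0],
    [0.1, -0.009, 0, 0, 0, 0],
  ],
)

```text
time_s: 6.03
tool_pos: [0.514, -0.2747, 0.0066]
ee_rot: [[0.118, -0.989, 0.091], [-0.01, 0.09, 0.996], [-0.993, -0.119, 0.001]]
contact_force: [-4.2, 0.7, 2.6]
gripper_width: 0.019
```

```bash
cat > trk.py <<'E'
from h import *
from scipy.optimize import least_squares
np.set_printoptions(precision=4,suppress=True)
def tri(a,b):
    g=lambda X:np.concatenate([proj("scene",X)-a,proj("top",X)-b]); return least_squares(g,[.7,-.35,.2]).x
F=np.array([.618,-.282]);yw=-.1994
ex=np.array([np.cos(yw),np.sin(yw),0]);ey=np.array([-np.sin(yw),np.cos(yw),0])
BL=np.append(F,0)+.14*ex; FR=np.append(F,0)-.14*ey
ax=(FR-BL)/np.linalg.norm(FR-BL)
if np.dot(np.cross(ax,np.append(F,0)-BL),[0,0,1])<0: ax=-ax
def tilt(X,a): return cv2.Rodrigues(ax*a)[0]@(np.array(X)-BL)+BL
def look(tag):
    s0=sense();print(s0["time_s"],s0["tool_pos"],s0["contact_force"])
    for n in("scene","top"):
        im=get_image(n);ref=np.load(n+"_ref.npy");a=cv2.cvtColor(ref,cv2.COLOR_RGB2GRAY);b=cv2.cvtColor(im,cv2.COLOR_RGB2GRAY)
        np.save(f"{n}_{tag}.npy",im)
        P=PT[n]
        q,st,e=cv2.calcOpticalFlowPyrLK(a,b,np.float32([p[0] for p in P]).reshape(-1,1,2),None,winSize=(13,13),maxLevel=2)
        for (p,X),qq,ss in zip(P,q.reshape(-1,2),st.ravel()):
            r=proj(n,X); l=proj(n,tilt(X,.08))-r
            print(n,p,ss,"moved",qq-np.array(p),"level would be",l,"frac",np.dot(qq-p,l)/np.dot(l,l))
        crop={"scene":(90,250,180,320),"top":(90,230,180,320)}[n]
        cv2.imwrite(f"pics/{n[0]}_{tag}.png",cv2.resize(im[crop[0]:crop[1],crop[2]:crop[3],::-1],None,fx=4,fy=4,interpolation=cv2.INTER_CUBIC))
c3=lambda x,y,z: np.append(F,0)+x*ex+y*ey+np.array([0,0,z])
coltop=tri((217,119),(259.5,111)); print("coltop",coltop)
# plate top ~ z .035 : FL corner, left BL corner
pl=c3(-.018,.018,.03); plb=c3(.158,.018,.038); plr=c3(-.018,-.158,.036)
PT={"scene":[((217,119),coltop),((238,149),np.array([.632,-.317,.241])),((192.5,201.5),plb),((241,238.5),pl)],
 "top":[((259.5,111),coltop),((235,154),np.array([.632,-.317,.241])),((289.3,203),plr),((304,133),c3(.158,-.158,.045))]}
if __name__=="__main__":
    import sys; look(sys.argv[1])
E
python3 trk.py p1
```

```text
coltop [ 0.7179 -0.3652  0.2556]
6.0333 [ 0.514  -0.2747  0.0066] [-4.1922  0.6541  2.5694]
scene (217, 119) 1 moved [ 0.0673 -0.2855] level would be [ 0.7962 -3.8639] frac 0.07432768996450567
scene (238, 149) 1 moved [-0.6847 -2.7609] level would be [ 0.1789 -7.4079] frac 0.3702524044239253
scene (192.5, 201.5) 1 moved [ 0.3677 -0.7359] level would be [ 0.1562 -0.8117] frac 0.9582593177140917
scene (241, 238.5) 1 moved [-0.3765 -1.2193] level would be [-0.2301 -3.7997] frac 0.32569579993604214
top (259.5, 111) 1 moved [ 3.7961 -1.834 ] level would be [ 8.499 -4.695] frac 0.433548088448595
top (235, 154) 1 moved [ 2.9782 -2.9157] level would be [ 8.0919 -5.7838] frac 0.41405941683342906
top (289.3, 203) 1 moved [ 0.4256 -0.1831] level would be [ 1.0051 -0.6461] frac 0.3824618347762261
top (304, 133) 1 moved [1.5559 0.6008] level would be [0.8214 0.6971] frac 1.4619460452032127
```

View pics/s_p1.png

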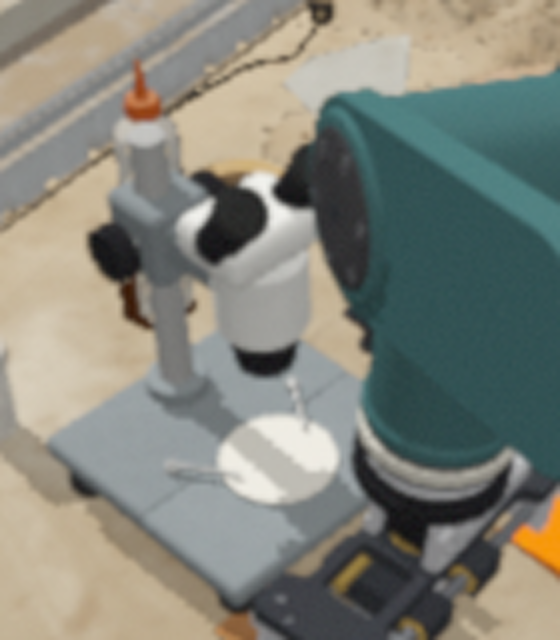

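View pics/t_p1.png

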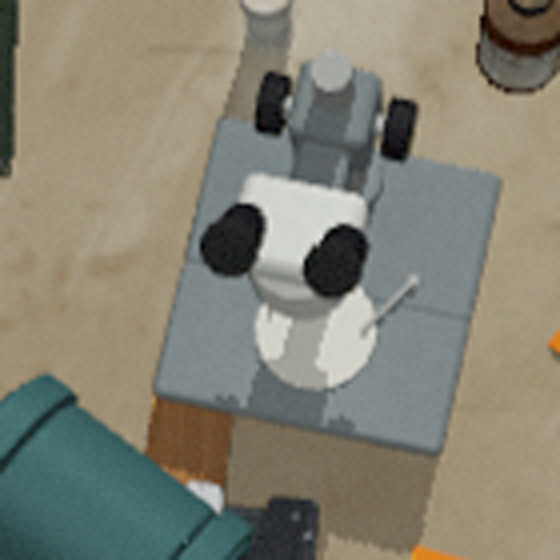

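Request:
send_rows(
  commands=[
    [0.1, -0.009, 0, 0, 0, 0],
    [0.1, -0.009, 0, 0, 0, 0],
    [0.1, -0.009, 0, 0, 0, 0],
    [0.1, -0.009, 0, 0, 0, 0],
    [0.1, -0.009, 0, 0, 0, 0],
  ],
)

```text
time_s: 6.55
tool_pos: [0.5351, -0.2765, 0.0065]
ee_rot: [[0.121, -0.988, 0.091], [-0.01, 0.091, 0.996], [-0.993, -0.122, 0.001]]
contact_force: [-4.2, 0.4, 0.7]
gripper_width: 0.0189
```

```bash
python3 trk.py p2
```

```text
coltop [ 0.7179 -0.3652  0.2556]
6.55 [ 0.5351 -0.2765  0.0065] [-4.2335  0.4059  0.743 ]
scene (217, 119) 1 moved [ 0.2193 -0.868 ] level would be [ 0.7962 -3.8639] frac 0.22672464842904763
scene (238, 149) 1 moved [-0.5574 -5.5213] level would be [ 0.1789 -7.4079] frac 0.7430735845028886
scene (192.5, 201.5) 1 moved [ 0.9725 -0.5424] level would be [ 0.1562 -0.8117] frac 0.8666600302156712
scene (241, 238.5) 1 moved [-3.9465 -5.7426] level would be [-0.2301 -3.7997] frac 1.5684777916626136
top (259.5, 111) 1 moved [ 6.6442 -3.4118] level would be [ 8.499 -4.695] frac 0.7688834887936824
top (235, 154) 1 moved [ 6.0649 -5.1743] level would be [ 8.0919 -5.7838] frac 0.7985726438746535
top (289.3, 203) 1 moved [ 0.9028 -0.4452] level would be [ 1.0051 -0.6461] frac 0.8370374069058144
top (304, 133) 1 moved [1.8533 0.7654] level would be [0.8214 0.6971] frac 1.7712732369373043
```

View pics/t_p2.png

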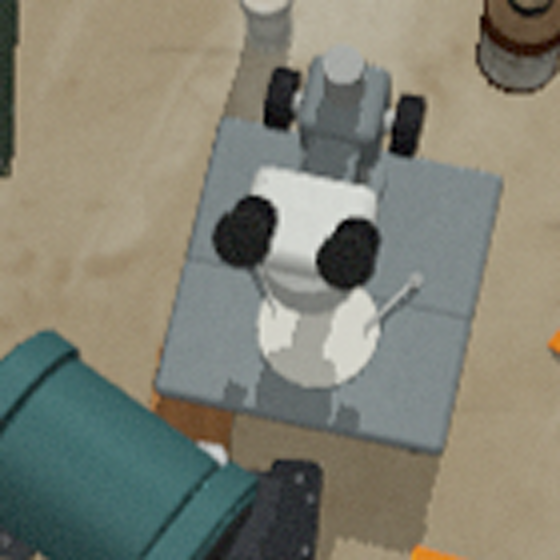

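Request:
send_rows(
  commands=[
    [0.08, -0.007, 0, 0, 0, 0],
    [0.08, -0.007, 0, 0, 0, 0],
    [0.06, -0.005, 0, 0, 0, 0],
    [0.04, -0.004, 0, 0, 0, 0],
    [0, 0, 0, 0, 0, 0],
  ],
)

```text
time_s: 7.07
tool_pos: [0.5459, -0.2775, 0.0066]
ee_rot: [[0.123, -0.988, 0.091], [-0.01, 0.091, 0.996], [-0.992, -0.123, 0.001]]
contact_force: [-2.2, -0.0, -0.5]
gripper_width: 0.0186
```

```bash
python3 trk.py p3
```

```text
coltop [ 0.7179 -0.3652  0.2556]
7.0667 [ 0.5459 -0.2775  0.0066] [-2.157  -0.0032 -0.5325]
scene (217, 119) 1 moved [-0.0191 -1.3444] level would be [ 0.7962 -3.8639] frac 0.3327938402666796
scene (238, 149) 1 moved [-0.7004 -6.7567] level would be [ 0.1789 -7.4079] frac 0.9092852692936202
scene (192.5, 201.5) 1 moved [ 1.5022 -0.3104] level would be [ 0.1562 -0.8117] frac 0.712211684529025
scene (241, 238.5) 1 moved [-6.6569 -8.7012] level would be [-0.2301 -3.7997] frac 2.3873168045935556
top (259.5, 111) 1 moved [ 7.9315 -4.0642] level would be [ 8.499 -4.695] frac 0.9174206233465592
top (235, 154) 1 moved [ 7.6147 -6.3382] level would be [ 8.0919 -5.7838] frac 0.9933774696645533
top (289.3, 203) 1 moved [ 1.0992 -0.5779] level would be [ 1.0051 -0.6461] frac 1.03536745453838
top (304, 133) 1 moved [2.0743 0.9712] level would be [0.8214 0.6971] frac 2.0512959794333803
```

View pics/s_p3.png

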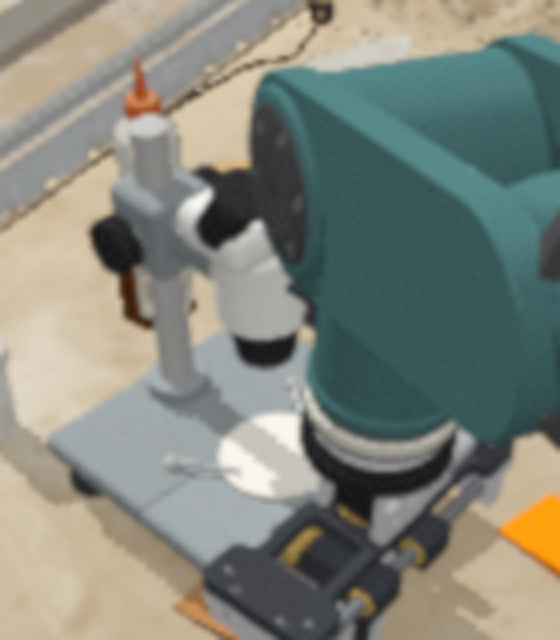

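Request:
send_rows(
  commands=[
    [0.04, -0.004, 0, 0, 0, 0],
    [0.03, -0.003, 0, 0, 0, 0],
    [0, 0, 0, 0, 0, 0],
    [0, 0, 0, 0, 0, 0],
  ],
)

```text
time_s: 7.5
tool_pos: [0.5482, -0.2777, 0.0066]
ee_rot: [[0.122, -0.988, 0.091], [-0.01, 0.091, 0.996], [-0.992, -0.122, 0.001]]
contact_force: [-1.4, 0.7, -0.2]
gripper_width: 0.019
```

```bash
python3 trk.py p4
```

```text
coltop [ 0.7179 -0.3652  0.2556]
7.5 [ 0.5482 -0.2777  0.0066] [-1.3556  0.6692 -0.18  ]
scene (217, 119) 1 moved [-0.0053 -1.3571] level would be [ 0.7962 -3.8639] frac 0.3366600421572235
scene (238, 149) 1 moved [-0.5753 -7.1364] level would be [ 0.1789 -7.4079] frac 0.9609252936885779
scene (192.5, 201.5) 1 moved [ 1.6916 -0.2101] level would be [ 0.1562 -0.8117] frac 0.6362808262631573
scene (241, 238.5) 1 moved [-7.4053 -9.3169] level would be [-0.2301 -3.7997] frac 2.560650593089472
top (259.5, 111) 1 moved [ 8.3366 -4.299 ] level would be [ 8.499 -4.695] frac 0.9656426812143198
top (235, 154) 1 moved [ 7.9035 -6.5067] level would be [ 8.0919 -5.7838] frac 1.0268528031311202
top (289.3, 203) 1 moved [ 1.0973 -0.5805] level would be [ 1.0051 -0.6461] frac 1.0352022664174116
top (304, 133) 1 moved [2.1076 0.8682] level would be [0.8214 0.6971] frac 2.0130583212758197
```

Request:
send_rows(
  commands=[
    [0.04, -0.004, 0, 0, 0, 0],
    [0, 0, 0, 0, 0, 0],
    [0, 0, 0, 0, 0, 0],
  ],
)

```text
time_s: 7.85
tool_pos: [0.5499, -0.278, 0.0066]
ee_rot: [[0.122, -0.988, 0.091], [-0.01, 0.091, 0.996], [-0.992, -0.123, 0.001]]
contact_force: [-2.7, 0.4, -2.8]
gripper_width: 0.0187
```

```bash
python3 trk.py p5
```

```text
coltop [ 0.7179 -0.3652  0.2556]
7.85 [ 0.5499 -0.278   0.0066] [-2.71    0.4311 -2.7891]
scene (217, 119) 1 moved [ 34.925  -26.4035] level would be [ 0.7962 -3.8639] frac 8.341848816885513
scene (238, 149) 1 moved [13.6561 23.3373] level would be [ 0.1789 -7.4079] frac -3.104023170162008
scene (192.5, 201.5) 1 moved [ 1.7395 -0.1883] level would be [ 0.1562 -0.8117] frac 0.621448298345794
scene (241, 238.5) 1 moved [-7.817  -9.9264] level would be [-0.2301 -3.7997] frac 2.7269966754641524
top (259.5, 111) 1 moved [ 8.5273 -4.3934] level would be [ 8.499 -4.695] frac 0.9875358272311836
top (235, 154) 1 moved [ 8.1838 -6.7126] level would be [ 8.0919 -5.7838] frac 1.0618240725508006
top (289.3, 203) 1 moved [ 1.1066 -0.6198] level would be [ 1.0051 -0.6461] frac 1.0595549438583762
top (304, 133) 1 moved [2.1642 1.0778] level would be [0.8214 0.6971] frac 2.17897770237472
```

Request:
send_rows(
  commands=[
    [0.03, -0.003, 0, 0, 0, 0],
    [0, 0, 0, 0, 0, 0],
    [0, 0, 0, 0, 0, 0],
  ],
)

```text
time_s: 8.2
tool_pos: [0.551, -0.278, 0.0067]
ee_rot: [[0.122, -0.988, 0.091], [-0.01, 0.091, 0.996], [-0.992, -0.122, 0.001]]
contact_force: [-1.2, 0.5, -1.2]
gripper_width: 0.019
```

```bash
python3 trk.py p6
```

```text
coltop [ 0.7179 -0.3652  0.2556]
8.2 [ 0.551  -0.278   0.0067] [-1.1602  0.4676 -1.2071]
scene (217, 119) 1 moved [ 35.3134 -26.4819] level would be [ 0.7962 -3.8639] frac 8.38119846223189
scene (238, 149) 1 moved [16.8873 26.3022] level would be [ 0.1789 -7.4079] frac -3.493493133778156
scene (192.5, 201.5) 1 moved [ 1.8279 -0.1662] level would be [ 0.1562 -0.8117] frac 0.6153712998491653
scene (241, 238.5) 1 moved [ -8.1732 -10.1035] level would be [-0.2301 -3.7997] frac 2.7791029062643657
top (259.5, 111) 1 moved [ 8.6821 -4.4518] level would be [ 8.499 -4.695] frac 1.004397494024788
top (235, 154) 1 moved [ 8.3317 -6.7344] level would be [ 8.0919 -5.7838] frac 1.075192459234924
top (289.3, 203) 1 moved [ 1.1274 -0.6402] level would be [ 1.0051 -0.6461] frac 1.0834326663463254
top (304, 133) 1 moved [2.1474 1.0648] level would be [0.8214 0.6971] frac 2.159287478792257
```

Request:
send_rows(
  commands=[
    [-0.2, 0.018, 0, 0, 0, 0],
    [-0.4, 0.036, 0, 0, 0, 0],
    [-0.4, 0.036, 0, 0, 0, 0],
    [-0.2, 0.018, 0.1, 0, 0, 0],
    [0, 0, 0.5, 0, 0, 0],
  ],
)

```text
time_s: 8.72
tool_pos: [0.4994, -0.272, 0.0277]
ee_rot: [[0.116, -0.989, 0.092], [-0.006, 0.092, 0.996], [-0.993, -0.116, 0.005]]
contact_force: [-0.4, 0.1, -0.6]
gripper_width: 0.0187
```

Request:
send_rows(
  commands=[
    [0, 0, 0.9, 0, 0, 0],
    [0, 0, 0.9, 0, 0, 0],
    [-0.3, 0.2, 0.9, 0, 0, 0],
    [-0.3, 0.6, 0.9, 0, 0, 0],
    [-0.5, 0.8, 0.3, 0, 0, 0],
  ],
)

```text
time_s: 9.13
tool_pos: [0.4629, -0.214, 0.1916]
ee_rot: [[0.133, -0.987, 0.094], [-0.018, 0.092, 0.996], [-0.991, -0.135, -0.005]]
contact_force: [0.2, -0.5, 0.8]
gripper_width: 0.0186
```

Request:
send_rows(
  commands=[
    [-0.4, 0.9, 0, 0, 0, 0],
    [-0.4, 0.9, 0, 0, 0, 0],
    [-0.4, 0.9, 0, 0, 0, 0],
    [-0.4, 0.9, 0, 0, 0, 0],
    [-0.3, 0.9, 0, 0, 0, 0],
  ],
)

```text
time_s: 9.55
tool_pos: [0.383, -0.0302, 0.1853]
ee_rot: [[0.126, -0.988, 0.092], [-0.011, 0.092, 0.996], [-0.992, -0.126, 0.001]]
contact_force: [0.2, 0.1, 1.3]
gripper_width: 0.0188
```

Request:
send_rows(
  commands=[
    [0, 0.9, 0, 0, 0, 0],
    [0, 0.9, 0, 0, 0, 0],
    [0, 0.9, 0, 0, 0, 0],
    [0, 0.5, 0, 0, 0, 0],
    [0, 0, 0, 0, 0, 0],
  ],
)

```text
time_s: 9.97
tool_pos: [0.3838, 0.1001, 0.1852]
ee_rot: [[0.125, -0.989, 0.085], [-0.007, 0.085, 0.996], [-0.992, -0.125, 0.004]]
contact_force: [0.7, 0.2, 0.8]
gripper_width: 0.0193
```

```bash
python3 trk.py p7; python3 - <<'E'
from h import *
s=np.load("scene_p7.npy"); t=np.load("top_p7.npy")
cv2.imwrite("pics/s7f.png",cv2.resize(s[175:265,185:305,::-1],None,fx=6,fy=6,interpolation=cv2.INTER_CUBIC))
cv2.imwrite("pics/t7f.png",t[:,:,::-1])
E
```

```text
coltop [ 0.7179 -0.3652  0.2556]
9.9667 [0.3838 0.1001 0.1852] [0.6802 0.2278 0.7991]
scene (217, 119) 1 moved [ 0.687  -1.9246] level would be [ 0.7962 -3.8639] frac 0.5129482128409659
scene (238, 149) 1 moved [-1.0578 -6.1557] level would be [ 0.1789 -7.4079] frac 0.8270383064808129
scene (192.5, 201.5) 1 moved [ -4.9096 -51.1985] level would be [ 0.1562 -0.8117] frac 59.69783223284133
scene (241, 238.5) 1 moved [-50.413  -21.8716] level would be [-0.2301 -3.7997] frac 6.535722353194292
top (259.5, 111) 1 moved [ 8.7719 -4.6821] level would be [ 8.499 -4.695] frac 1.0239636701414843
top (235, 154) 1 moved [ 8.3749 -6.7223] level would be [ 8.0919 -5.7838] frac 1.0780179747008731
top (289.3, 203) 1 moved [ 1.4715 -0.7521] level would be [ 1.0051 -0.6461] frac 1.376305188704724
top (304, 133) 1 moved [2.3792 0.3245] level would be [0.8214 0.6971] frac 1.8786743819126919
```

View pics/s7f.png

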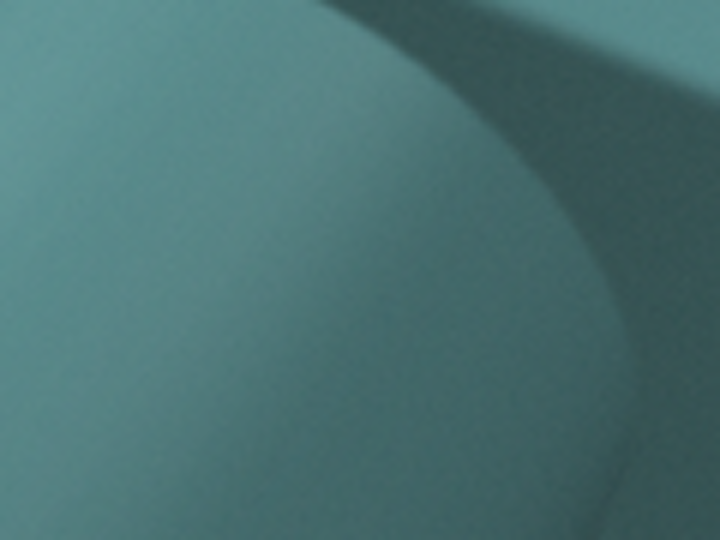

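View pics/t7f.png

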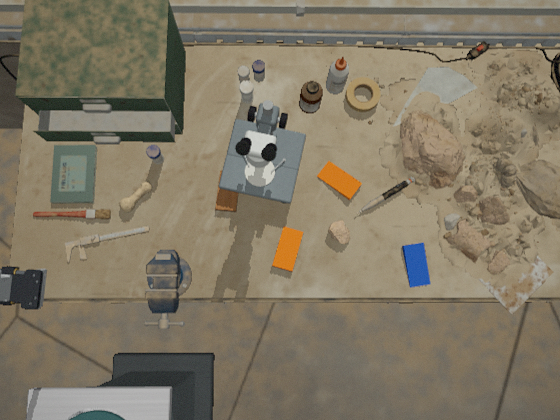

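The top view is clear, with the wedge under the foot at (228,200). The arm blocks the scene view, so I'll back it off further.

Request:
send_rows(
  commands=[
    [-0.3, 0.8, 0, 0, 0, 0],
    [-0.4, 0.8, 0, 0, 0, 0],
    [-0.4, 0.8, 0, 0, 0, 0],
    [-0.4, 0.8, 0, 0, 0, 0],
    [-0.4, 0.8, 0, 0, 0, 0],
  ],
)

```text
time_s: 10.48
tool_pos: [0.3081, 0.2564, 0.1847]
ee_rot: [[0.124, -0.988, 0.095], [-0.01, 0.094, 0.995], [-0.992, -0.124, 0.002]]
contact_force: [0.2, -0.2, 0.3]
gripper_width: 0.0187
```

Request:
send_rows(
  commands=[
    [-0.4, 0.8, 0, 0, 0, 0],
    [-0.4, 0.8, 0, 0, 0, 0],
    [-0.4, 0.8, 0, 0, 0, 0],
    [-0.4, 0.8, 0, 0, 0, 0],
    [-0.4, 0.8, 0, 0, 0, 0],
  ],
)

```text
time_s: 10.9
tool_pos: [0.2285, 0.4171, 0.1846]
ee_rot: [[0.123, -0.988, 0.094], [-0.01, 0.093, 0.996], [-0.992, -0.123, 0.002]]
contact_force: [0.8, 0.6, -0.2]
gripper_width: 0.0189
```

Request:
send_rows(
  commands=[
    [-0.3, 0.8, 0, 0, 0, 0],
    [-0.3, 0.6, 0, 0, 0, 0],
    [0, 0, 0, 0, 0, 0],
    [0, 0, 0, 0, 0, 0],
    [0, 0, 0, 0, 0, 0],
  ],
)

```text
time_s: 11.32
tool_pos: [0.2053, 0.4715, 0.1841]
ee_rot: [[0.122, -0.988, 0.093], [-0.011, 0.093, 0.996], [-0.992, -0.123, 0.0]]
contact_force: [0.4, 0.5, 0.1]
gripper_width: 0.0189
```

```bash
python3 trk.py p8; python3 - <<'E'
from h import *
s=np.load("scene_p8.npy"); t=np.load("top_p8.npy")
cv2.imwrite("pics/s8f.png",cv2.resize(s[175:265,185:305,::-1],None,fx=6,fy=6,interpolation=cv2.INTER_CUBIC))
cv2.imwrite("pics/t8f.png",cv2.resize(t[130:230,190:320,::-1],None,fx=6,fy=6,interpolation=cv2.INTER_CUBIC))
E
```

```text
coltop [ 0.7179 -0.3652  0.2556]
11.3167 [0.2053 0.4715 0.1841] [0.4253 0.5495 0.0857]
scene (217, 119) 1 moved [-0.6611 -0.886 ] level would be [ 0.7962 -3.8639] frac 0.1861474816415607
scene (238, 149) 1 moved [-1.2529 -6.5851] level would be [ 0.1789 -7.4079] frac 0.8843405053455384
scene (192.5, 201.5) 1 moved [-1.9795 -3.6083] level would be [ 0.1562 -0.8117] frac 3.8337986571237788
scene (241, 238.5) 1 moved [-5.6358 -6.1054] level would be [-0.2301 -3.7997] frac 1.6904293186934451
top (259.5, 111) 1 moved [ 8.7637 -4.685 ] level would be [ 8.499 -4.695] frac 1.0233652349266702
top (235, 154) 1 moved [ 8.3735 -6.7533] level would be [ 8.0919 -5.7838] frac 1.0797140599678448
top (289.3, 203) 1 moved [ 1.4662 -0.7704] level would be [ 1.0051 -0.6461] frac 1.3808746912916416
top (304, 133) 1 moved [2.345  0.3866] level would be [0.8214 0.6971] frac 1.891758239509154
```

View pics/s8f.png

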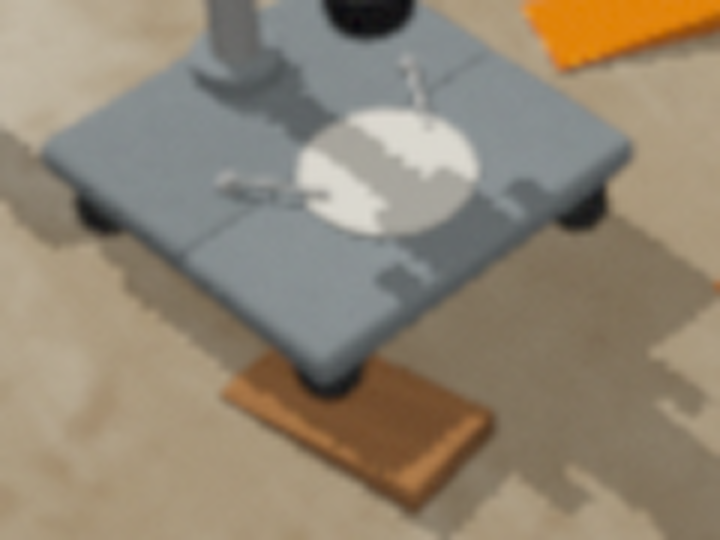

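View pics/t8f.png

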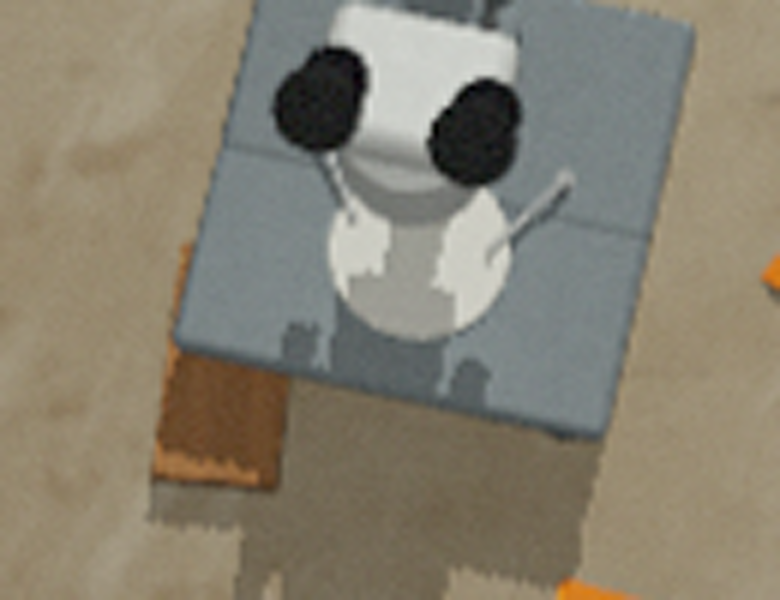

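```bash
python3 - <<'E'
from h import *
np.set_printoptions(precision=2,suppress=True)
g=lambda a:cv2.cvtColor(a,cv2.COLOR_RGB2GRAY)
T={k:g(np.load(f"top_{k}.npy")) for k in("ref","p4","p6","p7","p8")}
def flow(a,b,pts,w=11):
    q,st,e=cv2.calcOpticalFlowPyrLK(a,b,np.float32(pts).reshape(-1,1,2),None,winSize=(w,w),maxLevel=1);return q.reshape(-1,2)-np.float32(pts)
# plate corners, in p8: 
pts=cv2.cornerSubPix(T["p8"],np.float32([[290.5,202.5],[305,134],[220,188],[298,169.5],[285,160]]).reshape(-1,1,2),(3,3),(-1,-1),(3,50,.01)).reshape(-1,2)
print(pts)
for k in("ref","p4","p6","p7"): print("top",k,"->p8",(-flow(T["p8"],T[k],pts)).tolist() and np.round(-flow(T["p8"],T[k],pts),2).tolist())
# background control points
bg=[[288,231],[340,165],[255,91],[311,93],[340,232],[155,152],[135,197]]
print("bg ref->p8",np.round(flow(T["ref"],T["p8"],bg),2).tolist())
s0=cv2.imread("pics/scene0.png",0); s8=g(np.load("scene_p8.npy"))
print("scene feet FR,BL,bg",np.round(flow(s0,s8,[[283,211],[201.5,212],[335,192],[293,176],[163,273],[188,318]],9),2).tolist())
np.set_printoptions(precision=4)
a=np.hstack([cv2.resize(cv2.imread("pics/scene0.png")[195:225,190:220],None,fx=10,fy=10,interpolation=2),cv2.resize(np.load("scene_p8.npy")[195:225,190:220,::-1],None,fx=10,fy=10,interpolation=2)])
b=np.hstack([cv2.resize(cv2.imread("pics/scene0.png")[195:225,270:300],None,fx=10,fy=10,interpolation=2),cv2.resize(np.load("scene_p8.npy")[195:225,270:300,::-1],None,fx=10,fy=10,interpolation=2)])
cv2.imwrite("pics/feet.png",np.vstack([a,b]))
for nm,uv,z in [("tipL",(222,241),.0),("bkLbot",(254.2,260.3),0),("bkR",(267.5,245),.016)]: print(nm,ray("scene",uv,z))
for nm,uv,z in [("bkL",(190+153/6,130+477/6),.016),("bkR",(190+277/6,130+487/6),.016)]: print("top",nm,ray("top",uv,z))
from scipy.optimize import least_squares
c=camera_model("scene")
def bot(xy,z0,r=0.014):
    p=c["R"]@np.array([xy[0],xy[1],r+z0])+c["t"]; K=c["K"]
    return np.array([K[0,2]+K[0,0]*p[0]/p[2], K[1,2]+K[0,0]*(p[1]+r*np.hypot(1,p[1]/p[2]))/p[2]])
for k,v,z in [("FL",(240,241),.008),("FR",(282,213.3),0),("BL",(202.2,214.2),0)]: print(k,least_squares(lambda x:bot(x,z)-np.array(v),[.6,-.3]).x)
E
```

```text
[[290.74 201.5 ]
 [305.61 134.38]
 [218.5  186.34]
 [298.43 169.2 ]
 [284.32 159.65]]
top ref ->p8 [[1.4500000476837158, -0.9100000262260437], [2.299999952316284, 0.44999998807907104], [0.3499999940395355, -3.3499999046325684], [1.7899999618530273, -0.2800000011920929], [15.329999923706055, -22.200000762939453]]
top p4 ->p8 [[0.3799999952316284, -0.1899999976158142], [0.27000001072883606, -0.5600000023841858], [32.75, 19.75], [0.23000000417232513, 0.10000000149011612], [0.30000001192092896, -0.33000001311302185]]
top p6 ->p8 [[0.3199999928474426, -0.11999999731779099], [0.23000000417232513, -0.7200000286102295], [32.52000045776367, 21.469999313354492], [0.18000000715255737, 0.03999999910593033], [0.07000000029802322, -0.15000000596046448]]
top p7 ->p8 [[-0.009999999776482582, -0.009999999776482582], [-0.019999999552965164, 0.07000000029802322], [-0.029999999329447746, -0.009999999776482582], [0.019999999552965164, -0.03999999910593033], [0.009999999776482582, -0.019999999552965164]]
bg ref->p8 [[1.190000057220459, 0.3700000047683716], [1.8300000429153442, -0.41999998688697815], [0.20999999344348907, -0.3799999952316284], [0.009999999776482582, -0.029999999329447746], [-0.05000000074505806, -0.4399999976158142], [0.0, -0.05000000074505806], [-0.3100000023841858, 0.029999999329447746]]
scene feet FR,BL,bg [[-0.07000000029802322, -0.5699999928474426], [0.6100000143051147, -1.5099999904632568], [0.029999999329447746, 0.019999999552965164], [-0.27000001072883606, 0.07000000029802322], [0.029999999329447746, -0.019999999552965164], [0.009999999776482582, -0.05999999865889549]]
tipL [ 0.6594 -0.2615  0.    ]
bkLbot [ 0.5625 -0.2536  0.    ]
bkR [ 0.5536 -0.2963  0.016 ]
top bkL [ 0.5614 -0.2568  0.016 ]
top bkR [ 0.5574 -0.3063  0.016 ]
FL [ 0.6217 -0.2842]
FR [ 0.589  -0.4208]
BL [ 0.7584 -0.3122]
```

View pics/feet.png

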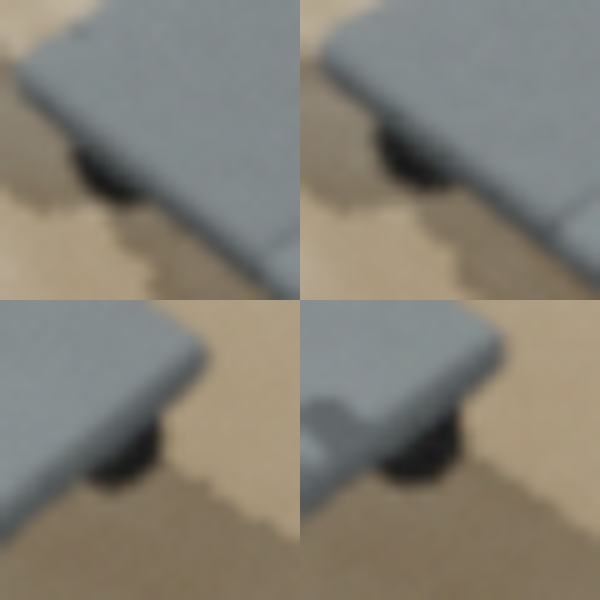

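```bash
cat > fit.py <<'E'
from h import *
from scipy.optimize import least_squares
from scipy.ndimage import map_coordinates
np.set_printoptions(precision=4,suppress=True)
ims={("scene",0):cv2.imread("pics/scene0.png"),("top",0):cv2.imread("pics/top0.png"),("scene",1):np.load("scene_p8.npy")[:,:,::-1],("top",1):np.load("top_p8.npy")[:,:,::-1]}
C={n:camera_model(n) for n in("scene","top")}
# body frame: plate top square corners (x,y) with origin FL foot, plate top height h
def corners(h): return np.array([[-.018,.018,h],[-.018,-.158,h],[.158,-.158,h],[.158,.018,h]])
def pose(q,X): return (cv2.Rodrigues(np.array([0,0,q[5]]))[0]@cv2.Rodrigues(np.array([q[3],q[4],0.]))[0]@X.T).T+q[:3]
def pj(n,X):
    p=(C[n]["R"]@X.T).T+C[n]["t"]; p=(C[n]["K"]@p.T).T; return p[:,:2]/p[:,2:]
# signal: R-B chroma + distinguishes plate(blueish) from sand
def sig(im): return cv2.GaussianBlur(im[:,:,2].astype(float)-im[:,:,0].astype(float),(0,0),.7)
EDG={"scene":[(2,3),(1,2),(3,0),(0,1)],"top":[(0,1),(1,2),(3,0)]}
def resid(q,k,h,w=6,full=False):
    out=[]
    for n in EDG:
        S=sigs[n,k]; P=pj(n,pose(q,corners(h)))
        for a,b in EDG[n]:
            t=np.linspace(.12,.88,25)
            if n=="scene" and (a,b)==(2,3): t=np.linspace(.6,.9,10)
            pts=P[a]+(P[b]-P[a])*t[:,None]; d=(P[b]-P[a])/np.linalg.norm(P[b]-P[a]); nn=np.array([-d[1],d[0]])
            o=np.arange(-w,w+.01,.25); g=pts[:,None]+nn*o[None,:,None]
            v=map_coordinates(S,[g[...,1],g[...,0]],order=1); dv=np.abs(np.gradient(v,axis=1))
            m=dv.max(1)>.6*np.median(dv.max(1)); wt=dv**4; c=(wt*o).sum(1)/wt.sum(1)
            c=np.where(m,c,np.median(c)); med=np.median(c); c=np.clip(c,med-1,med+1)
            out.append(c)
    return out
sigs={k:sig(v) for k,v in ims.items()}
def solve(k,q,h):
    for w in (7,4,3):
        q=least_squares(lambda x:np.concatenate(resid(x,k,h,w)),q,loss="soft_l1",diff_step=1e-4,x_scale=[.01,.01,.01,.05,.05,.05]).x
    return q,[round(float(np.mean(c)),2) for c in resid(q,k,h,3)],[round(float(np.std(c)),2) for c in resid(q,k,h,3)]
for h in (.03,):
  # ref tilt: FL down -> about axis; small-angle rx,ry from lean
  s=.08/np.sqrt(2)
  for k,q0 in ((0,[.618,-.282,0,-s,s,-.2]),(0,[.618,-.282,0,0,0,-.2]),(1,[.619,-.283,.008,0,0,-.2]),(1,[.619,-.283,.008,-s/2,s/2,-.2])):
    q,m,sd=solve(k,np.array(q0),h); print(k,q,m,sd, "z corners",pose(q,corners(h))[:,2])
E
python3 fit.py
```

```text
0 [ 0.6223 -0.2853 -0.0026 -0.09   -0.1023 -0.2013] [0.16, 0.22, 0.27, 0.2, -0.12, 0.29, 0.23] [0.08, 0.35, 0.51, 0.31, 0.09, 0.09, 0.15] z corners [0.0237 0.0395 0.0574 0.0416]
0 [ 0.6221 -0.2853 -0.0024 -0.0894 -0.1003 -0.2011] [0.23, 0.22, 0.29, 0.21, -0.15, 0.29, 0.23] [0.08, 0.34, 0.5, 0.3, 0.09, 0.09, 0.15] z corners [0.0239 0.0396 0.0572 0.0415]
1 [ 0.6253 -0.2864  0.0039 -0.0419 -0.0571 -0.2206] [0.17, 0.11, 0.14, 0.18, -0.09, 0.19, 0.16] [0.21, 0.47, 0.37, 0.39, 0.12, 0.07, 0.16] z corners [0.032  0.0394 0.0494 0.0421]
1 [ 0.6253 -0.2864  0.0039 -0.0417 -0.0572 -0.2206] [0.17, 0.12, 0.14, 0.18, -0.09, 0.19, 0.16] [0.21, 0.47, 0.37, 0.39, 0.12, 0.07, 0.16] z corners [0.032  0.0394 0.0494 0.0421]
```

```bash
cat > fit2.py <<'E'
import re
src=open("fit.py").read().split("for h in (.03,):")[0]
exec(src)
def resid(q,k,hh,w):
    out=[]
    for n in EDG:
        S=sigs[n,k]; PT_=pj(n,pose(q,corners(hh[0])));PB=pj(n,pose(q,corners(hh[1])))
        for a,b in EDG[n]:
            near=(n=="scene" and (a,b) in((3,0),(0,1))) or (n=="top" and (a,b)==(0,1))
            P=PB if near else PT_
            t=np.linspace(.12,.88,25)
            if n=="scene" and (a,b)==(2,3): t=np.linspace(.6,.9,10)
            if n=="scene" and (a,b)==(3,0): t=np.linspace(.3,.75,20)
            if n=="scene" and (a,b)==(0,1): t=np.linspace(.25,.7,20)
            if n=="scene" and (a,b)==(1,2): t=np.linspace(.1,.5,15)
            pts=P[a]+(P[b]-P[a])*t[:,None]; d=(P[b]-P[a])/np.linalg.norm(P[b]-P[a]); nn=np.array([-d[1],d[0]])
            o=np.arange(-w,w+.01,.25); g=pts[:,None]+nn*o[None,:,None]
            v=map_coordinates(S,[g[...,1],g[...,0]],order=1); dv=np.abs(np.gradient(v,axis=1))
            wt=dv**4; c=(wt*o).sum(1)/wt.sum(1); med=np.median(c); out.append(np.clip(c,med-.7,med+.7))
    return out
s=.08/np.sqrt(2)
def R0(x,w): return resid([x[0],x[1],0,-s,-s,x[2]],0,x[3:5],w)
x=np.array([.618,-.282,-.2,.03,.022])
for w in(6,4,3): x=least_squares(lambda y:np.concatenate(R0(y,w)),x,loss="soft_l1",diff_step=1e-4).x
f=lambda L:([round(float(np.mean(c)),2) for c in L],[round(float(np.std(c)),2) for c in L])
print("ref",x,f(R0(x,3)))
q=np.array([.619,-.283,.008,0,0,-.2])
for w in(6,4,3): q=least_squares(lambda y:np.concatenate(resid(y,1,x[3:5],w)),q,loss="soft_l1",diff_step=1e-4,x_scale=[.01,.01,.01,.05,.05,.05]).x
print("now free",q,f(resid(q,1,x[3:5],3)))
q0=np.array([x[0],x[1],0,-s,-s,x[2]])
for w in(4,3): q0=least_squares(lambda y:np.concatenate(resid(y,0,x[3:5],w)),q0,loss="soft_l1",diff_step=1e-4,x_scale=[.01,.01,.01,.05,.05,.05]).x
print("ref free",q0,f(resid(q0,0,x[3:5],3)))
# constrained: diag tilt a, foot z= .008*(1-a/.08)
def R1(y,w):
    a=y[3]/np.sqrt(2); return resid([y[0],y[1],.008*(1-y[3]/.08),-a,-a,y[2]],1,x[3:5],w)
y=np.array([.619,-.283,-.2,0.])
for w in(6,4,3): y=least_squares(lambda z:np.concatenate(R1(z,w)),y,loss="soft_l1",diff_step=1e-4).x
print("now diag-tilt",y,f(R1(y,3)))
E
python3 fit2.py
```

```text
ref [ 0.6211 -0.2846 -0.1986  0.0352  0.0274] ([0.03, -0.03, -0.03, 0.04, -0.02, 0.0, 0.01], [0.08, 0.28, 0.05, 0.07, 0.08, 0.1, 0.1])
now free [ 0.6241 -0.2857  0.0071 -0.0064 -0.0089 -0.2182] ([0.03, 0.04, -0.02, 0.04, -0.03, -0.06, -0.04], [0.07, 0.33, 0.09, 0.08, 0.09, 0.08, 0.1])
ref free [ 0.6211 -0.2846  0.0001 -0.0548 -0.0568 -0.1983] ([0.01, 0.02, -0.02, 0.03, -0.02, -0.0, 0.0], [0.08, 0.28, 0.05, 0.07, 0.07, 0.1, 0.1])
now diag-tilt [ 0.6242 -0.2857 -0.2192  0.0101] ([0.11, 0.07, -0.06, 0.05, -0.01, -0.07, -0.01], [0.07, 0.33, 0.09, 0.07, 0.09, 0.07, 0.1])
```

Fitting the plate edges in both arm-free views (residuals under 0.1 px) gives a remaining lean of about 0.010 rad. The foot sits about 35 mm in and 7.1 mm up, so it's still short. I'll go back and push about 7 mm further.

Request:
send_rows(
  commands=[
    [0.3, -0.745, 0, 0, 0, 0],
    [0.3, -0.745, 0, 0, 0, 0],
    [0.3, -0.745, 0, 0, 0, 0],
    [0.3, -0.745, 0, 0, 0, 0],
    [0.3, -0.745, 0, 0, 0, 0],
  ],
)

```text
time_s: 11.83
tool_pos: [0.2645, 0.3211, 0.1844]
ee_rot: [[0.123, -0.988, 0.092], [-0.01, 0.092, 0.996], [-0.992, -0.123, 0.001]]
contact_force: [0.6, 0.0, -0.3]
gripper_width: 0.0186
```

Request:
send_rows(
  commands=[
    [0.3, -0.745, 0, 0, 0, 0],
    [0.3, -0.745, 0, 0, 0, 0],
    [0.3, -0.745, 0, 0, 0, 0],
    [0.3, -0.745, 0, 0, 0, 0],
    [0.3, -0.745, 0, 0, 0, 0],
  ],
)

```text
time_s: 12.25
tool_pos: [0.324, 0.172, 0.1845]
ee_rot: [[0.124, -0.988, 0.093], [-0.01, 0.092, 0.996], [-0.992, -0.124, 0.001]]
contact_force: [1.0, 0.3, 0.9]
gripper_width: 0.0188
```

Request:
send_rows(
  commands=[
    [0.3, -0.745, 0, 0, 0, 0],
    [0.3, -0.745, 0, 0, 0, 0],
    [0.3, -0.745, 0, 0, 0, 0],
    [0.3, -0.745, 0, 0, 0, 0],
    [0.3, -0.745, 0, 0, 0, 0],
  ],
)

```text
time_s: 12.67
tool_pos: [0.3836, 0.0228, 0.1846]
ee_rot: [[0.124, -0.988, 0.094], [-0.011, 0.093, 0.996], [-0.992, -0.124, 0.001]]
contact_force: [1.3, -0.4, -0.2]
gripper_width: 0.0187
```

Request:
send_rows(
  commands=[
    [0.3, -0.745, 0, 0, 0, 0],
    [0.3, -0.745, 0, 0, 0, 0],
    [0.3, -0.745, 0, 0, 0, 0],
    [0.3, -0.745, 0, 0, 0, 0],
    [0.3, -0.745, 0, 0, 0, 0],
  ],
)

```text
time_s: 13.08
tool_pos: [0.4432, -0.1263, 0.1846]
ee_rot: [[0.123, -0.988, 0.094], [-0.011, 0.093, 0.996], [-0.992, -0.124, 0.0]]
contact_force: [-0.1, -0.1, -0.0]
gripper_width: 0.0188
```

Request:
send_rows(
  commands=[
    [0.3, -0.745, 0, 0, 0, 0],
    [0.3, -0.745, 0, 0, 0, 0],
    [0.3, -0.745, 0, 0, 0, 0],
    [0.3, -0.745, 0, 0, 0, 0],
    [0.3, -0.745, 0, 0, 0, 0],
  ],
)

```text
time_s: 13.5
tool_pos: [0.5029, -0.2752, 0.1846]
ee_rot: [[0.122, -0.988, 0.094], [-0.011, 0.093, 0.996], [-0.992, -0.123, 0.0]]
contact_force: [0.1, 0.4, 0.2]
gripper_width: 0.0192
```

Request:
send_rows(
  commands=[
    [0, 0, 0, 0, 0, 0],
    [0, 0, 0, 0, 0, 0],
  ],
)

```text
time_s: 13.67
tool_pos: [0.5027, -0.2743, 0.1836]
ee_rot: [[0.121, -0.988, 0.095], [-0.01, 0.094, 0.995], [-0.993, -0.121, 0.002]]
contact_force: [0.1, 1.1, -0.6]
gripper_width: 0.0188
```

Request:
send_rows(
  commands=[
    [0, 0, -0.9, 0, 0, 0],
    [0, 0, -0.9, 0, 0, 0],
    [0, 0, -0.9, 0, 0, 0],
    [0, 0, -0.9, 0, 0, 0],
    [0, 0, -0.4, 0, 0, 0],
  ],
)

```text
time_s: 14.08
tool_pos: [0.5, -0.2693, 0.0193]
ee_rot: [[0.116, -0.989, 0.091], [-0.005, 0.091, 0.996], [-0.993, -0.116, 0.005]]
contact_force: [-0.0, -0.4, 0.0]
gripper_width: 0.0187
```

Request:
send_rows(
  commands=[
    [0, 0, -0.2, 0, 0, 0],
    [0, 0, -0.2, 0, 0, 0],
    [0, 0, 0, 0, 0, 0],
    [0, 0, 0, 0, 0, 0],
  ],
)

```text
time_s: 14.42
tool_pos: [0.5046, -0.2728, 0.0098]
ee_rot: [[0.124, -0.988, 0.091], [-0.012, 0.09, 0.996], [-0.992, -0.125, -0.0]]
contact_force: [0.1, -0.3, 0.7]
gripper_width: 0.0186
```

Request:
send_rows(
  commands=[
    [0.3, -0.05, -0.07, 0, 0, 0],
    [0.3, -0.027, 0, 0, 0, 0],
    [0.3, -0.027, 0, 0, 0, 0],
    [0.15, -0.013, 0, 0, 0, 0],
    [0.05, -0.005, 0, 0, 0, 0],
  ],
)

```text
time_s: 14.83
tool_pos: [0.5497, -0.2781, 0.0074]
ee_rot: [[0.125, -0.988, 0.091], [-0.012, 0.09, 0.996], [-0.992, -0.126, -0.001]]
contact_force: [-0.4, 0.5, -0.5]
gripper_width: 0.0187
```

Request:
send_rows(
  commands=[
    [0.05, -0.005, 0, 0, 0, 0],
    [0.05, -0.005, 0, 0, 0, 0],
    [0.05, -0.005, 0, 0, 0, 0],
    [0.05, -0.005, 0, 0, 0, 0],
    [0, 0, 0, 0, 0, 0],
  ],
)

```text
time_s: 15.25
tool_pos: [0.5542, -0.2781, 0.0053]
ee_rot: [[0.119, -0.989, 0.091], [-0.01, 0.091, 0.996], [-0.993, -0.119, 0.001]]
contact_force: [-5.7, 1.5, 4.2]
gripper_width: 0.0185
```

Request:
send_rows(
  commands=[
    [0.02, -0.002, 0, 0, 0, 0],
    [0, 0, 0, 0, 0, 0],
    [0, 0, 0, 0, 0, 0],
  ],
)

```text
time_s: 15.5
tool_pos: [0.5544, -0.2781, 0.0053]
ee_rot: [[0.118, -0.989, 0.091], [-0.01, 0.091, 0.996], [-0.993, -0.118, 0.001]]
contact_force: [-6.9, 0.8, 4.5]
gripper_width: 0.0184
```

Request:
send_rows(
  commands=[
    [0.03, -0.003, 0.02, 0, 0, 0],
    [0.03, -0.003, 0, 0, 0, 0],
    [0, 0, 0, 0, 0, 0],
  ],
)

```text
time_s: 15.75
tool_pos: [0.5564, -0.2781, 0.0053]
ee_rot: [[0.116, -0.989, 0.091], [-0.009, 0.091, 0.996], [-0.993, -0.117, 0.002]]
contact_force: [-6.5, 0.2, 3.4]
gripper_width: 0.0189
```

```bash
python3 trk.py r1 | grep -v scene
```

```text
coltop [ 0.7179 -0.3652  0.2556]
15.75 [ 0.5564 -0.2781  0.0053] [-6.5218  0.2487  3.3624]
top (259.5, 111) 1 moved [ 9.4521 -4.9347] level would be [ 8.499 -4.695] frac 1.0978668145730361
top (235, 154) 1 moved [ 8.8322 -7.6484] level would be [ 8.0919 -5.7838] frac 1.1695618047495078
top (289.3, 203) 1 moved [ 1.1128 -0.7881] level would be [ 1.0051 -0.6461] frac 1.1400343475157102
top (304, 133) 1 moved [2.5247 0.876 ] level would be [0.8214 0.6971] frac 2.3128555754318674
```

View pics/t_r1.png

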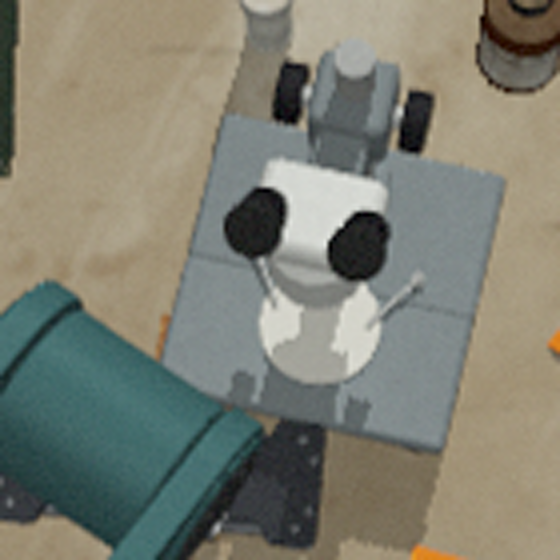

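Request:
send_rows(
  commands=[
    [0.03, -0.003, 0.02, 0, 0, 0],
    [0.03, -0.003, 0, 0, 0, 0],
    [0, 0, 0, 0, 0, 0],
  ],
)

```text
time_s: 16.1
tool_pos: [0.559, -0.278, 0.0055]
ee_rot: [[0.117, -0.989, 0.091], [-0.008, 0.091, 0.996], [-0.993, -0.117, 0.002]]
contact_force: [-5.1, 0.5, 0.1]
gripper_width: 0.019
```

Request:
send_rows(
  commands=[
    [-0.3, 0.025, 0, 0, 0, 0],
    [-0.4, 0.036, 0, 0, 0, 0],
    [-0.4, 0.036, 0, 0, 0, 0],
    [-0.3, 0.025, 0.1, 0, 0, 0],
    [0, 0, 0.5, 0, 0, 0],
  ],
)

```text
time_s: 16.52
tool_pos: [0.5011, -0.2716, 0.0268]
ee_rot: [[0.115, -0.989, 0.092], [-0.005, 0.092, 0.996], [-0.993, -0.115, 0.006]]
contact_force: [0.5, -0.0, -0.7]
gripper_width: 0.019
```

Request:
send_rows(
  commands=[
    [0, 0, 0.9, 0, 0, 0],
    [0, 0, 0.9, 0, 0, 0],
    [0, 0, 0.9, 0, 0, 0],
    [-0.2, 0.5, 0.9, 0, 0, 0],
    [-0.3, 0.8, 0.3, 0, 0, 0],
  ],
)

```text
time_s: 16.93
tool_pos: [0.4885, -0.2249, 0.1936]
ee_rot: [[0.133, -0.987, 0.094], [-0.017, 0.093, 0.996], [-0.991, -0.134, -0.005]]
contact_force: [1.0, 0.5, 1.4]
gripper_width: 0.0189
```

Request:
send_rows(
  commands=[
    [-0.3, 0.8, 0, 0, 0, 0],
    [-0.3, 0.8, 0, 0, 0, 0],
    [-0.3, 0.8, 0, 0, 0, 0],
    [-0.3, 0.8, 0, 0, 0, 0],
    [-0.3, 0.8, 0, 0, 0, 0],
  ],
)

```text
time_s: 17.35
tool_pos: [0.4251, -0.0606, 0.1869]
ee_rot: [[0.124, -0.988, 0.092], [-0.01, 0.091, 0.996], [-0.992, -0.125, 0.001]]
contact_force: [0.7, 0.4, -0.1]
gripper_width: 0.0187
```

Request:
send_rows(
  commands=[
    [-0.3, 0.8, 0, 0, 0, 0],
    [-0.3, 0.8, 0, 0, 0, 0],
    [-0.3, 0.8, 0, 0, 0, 0],
    [-0.3, 0.8, 0, 0, 0, 0],
    [-0.3, 0.8, 0, 0, 0, 0],
  ],
)

```text
time_s: 17.77
tool_pos: [0.365, 0.0996, 0.1871]
ee_rot: [[0.124, -0.988, 0.092], [-0.009, 0.091, 0.996], [-0.992, -0.125, 0.002]]
contact_force: [0.4, 0.0, -0.8]
gripper_width: 0.019
```

Request:
send_rows(
  commands=[
    [-0.3, 0.8, 0, 0, 0, 0],
    [-0.3, 0.8, 0, 0, 0, 0],
    [-0.3, 0.8, 0, 0, 0, 0],
    [-0.3, 0.8, 0, 0, 0, 0],
    [-0.3, 0.8, 0, 0, 0, 0],
  ],
)

```text
time_s: 18.18
tool_pos: [0.3047, 0.26, 0.1871]
ee_rot: [[0.124, -0.988, 0.091], [-0.008, 0.09, 0.996], [-0.992, -0.124, 0.003]]
contact_force: [0.6, 0.6, 0.1]
gripper_width: 0.0188
```

Request:
send_rows(
  commands=[
    [-0.3, 0.8, 0, 0, 0, 0],
    [-0.3, 0.8, 0, 0, 0, 0],
    [-0.3, 0.6, 0, 0, 0, 0],
    [0, 0, 0, 0, 0, 0],
    [0, 0, 0, 0, 0, 0],
  ],
)

```text
time_s: 18.6
tool_pos: [0.2689, 0.3469, 0.1865]
ee_rot: [[0.122, -0.989, 0.088], [-0.01, 0.087, 0.996], [-0.992, -0.122, 0.001]]
contact_force: [0.4, -0.5, 0.1]
gripper_width: 0.0188
```

```bash
cp scene_p8.npy scene_q8.npy; cp top_p8.npy top_q8.npy; python3 trk.py p8 | grep top; python3 fit2.py
```

```text
coltop [ 0.7179 -0.3652  0.2556]
top (259.5, 111) 1 moved [10.2789 -5.6941] level would be [ 8.499 -4.695] frac 1.210219961176993
top (235, 154) 1 moved [ 8.8811 -8.4819] level would be [ 8.0919 -5.7838] frac 1.2222915175984017
top (289.3, 203) 1 moved [ 1.3609 -1.1679] level would be [ 1.0051 -0.6461] frac 1.4866258018529173
top (304, 133) 1 moved [3.3233 0.2869] level would be [0.8214 0.6971] frac 2.5242743216986803
ref [ 0.6211 -0.2846 -0.1986  0.0352  0.0274] ([0.03, -0.03, -0.03, 0.04, -0.02, 0.0, 0.01], [0.08, 0.28, 0.05, 0.07, 0.08, 0.1, 0.1])
now free [ 0.6284 -0.2854  0.0074 -0.0033 -0.0067 -0.2413] ([0.01, 0.06, -0.01, 0.06, -0.04, -0.02, -0.01], [0.05, 0.31, 0.11, 0.07, 0.07, 0.06, 0.11])
ref free [ 0.6211 -0.2846  0.0001 -0.0548 -0.0568 -0.1983] ([0.01, 0.02, -0.02, 0.03, -0.02, -0.0, 0.0], [0.08, 0.28, 0.05, 0.07, 0.07, 0.1, 0.1])
now diag-tilt [ 0.6284 -0.2855 -0.2418  0.0071] ([0.1, 0.05, -0.06, 0.07, -0.02, -0.03, 0.02], [0.06, 0.3, 0.11, 0.07, 0.07, 0.06, 0.11])
```

View pics/s_p8.png

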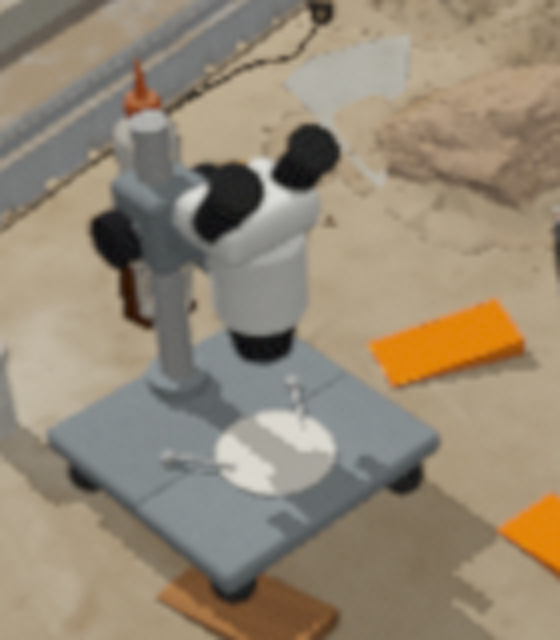

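```bash
python3 - <<'E'
from h import *
s=np.load("scene_p8.npy"); t=np.load("top_p8.npy")
cv2.imwrite("pics/s9.png",cv2.resize(s[215:265,205:285,::-1],None,fx=10,fy=10,interpolation=cv2.INTER_CUBIC))
cv2.imwrite("pics/t9.png",cv2.resize(t[160:220,205:285,::-1],None,fx=10,fy=10,interpolation=cv2.INTER_CUBIC))
E
```

View pics/s9.png

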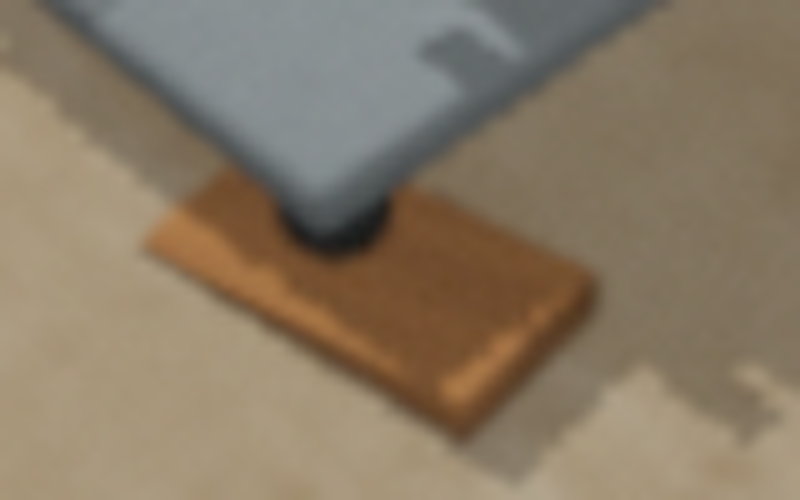

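View pics/t9.png

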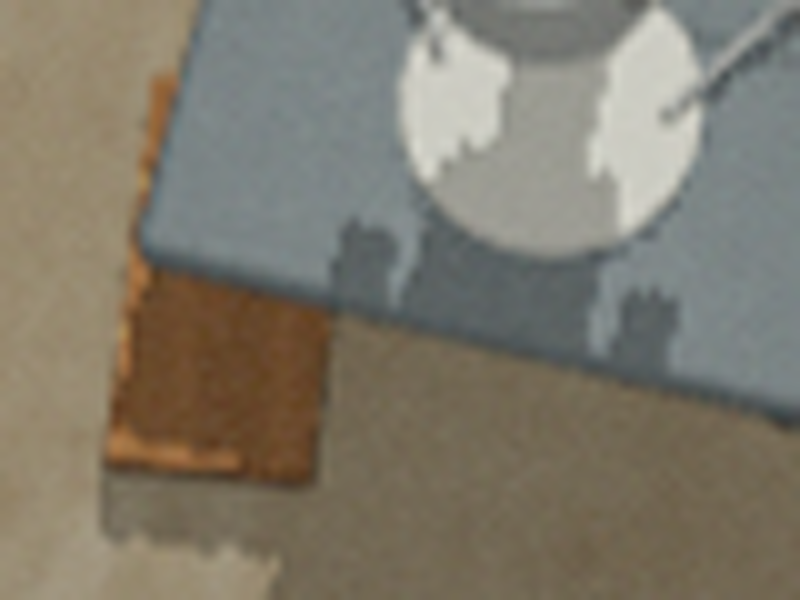

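```bash
python3 - <<'E'
from h import *
from scipy.optimize import least_squares
np.set_printoptions(precision=4,suppress=True)
c=camera_model("scene");ct=camera_model("top")
def pj(c,X):
    p=c["K"]@(c["R"]@np.array(X)+c["t"]);return p[:2]/p[2]
def W(q,x,y,z):
    a=q[2];return [q[0]+x*np.cos(a)-y*np.sin(a),q[1]+x*np.sin(a)+y*np.cos(a),z]
S=[((.1,.025,.001),(219.7,239.3)),((0,.025,.016),(251.3,256.2)),((0,.025,0),(251.3,258.8)),((0,-.025,.016),(264.7,242.2))]
T=[((0,.025,.016),(215.7,206.5)),((0,-.025,.016),(236.5,208.7)),((.1,.025,.002),(220.2,167.5))]
def f(q,s=1,t=1):
    r=[]
    if s: r+=[pj(c,W(q,*a))-b for a,b in S]
    if t: r+=[pj(ct,W(q,*a))-b for a,b in T]
    return np.concatenate(r)
def bot(xy,z0,r=0.014):
    p=c["R"]@np.array([xy[0],xy[1],r+z0])+c["t"]; K=c["K"]
    return np.array([K[0,2]+K[0,0]*p[0]/p[2], K[1,2]+K[0,0]*(p[1]+r*np.hypot(1,p[1]/p[2]))/p[2]])
F=least_squares(lambda x:bot(x,.0076)-np.array([238.8,240.5]),[.6,-.3]).x
for s,t in((1,0),(0,1),(1,1)):
    q=least_squares(lambda x:f(x,s,t),[.56,-.28,-.09]).x
    for nm,P in (("footpix",F),("platefit",np.array([.6284,-.2855]))):
        d=P-q[:2];x=d@[np.cos(q[2]),np.sin(q[2])];y=d@[-np.sin(q[2]),np.cos(q[2])]
        print(s,t,q,nm,P,"from back mm",1e3*x,"lat",1e3*y)
E
```

```text
1 0 [ 0.5658 -0.2762 -0.1099] footpix [ 0.6252 -0.2842] from back mm 59.9315507056191 lat -1.4606589932260585
1 0 [ 0.5658 -0.2762 -0.1099] platefit [ 0.6284 -0.2855] from back mm 63.26242695598633 lat -2.381271575650726
0 1 [ 0.5666 -0.2819 -0.0819] footpix [ 0.6252 -0.2842] from back mm 58.62526223434219 lat 2.440600334768032
0 1 [ 0.5666 -0.2819 -0.0819] platefit [ 0.6284 -0.2855] from back mm 61.929046902202394 lat 1.4270565564383346
1 1 [ 0.5665 -0.2788 -0.0986] footpix [ 0.6252 -0.2842] from back mm 58.9579257639278 lat 0.43749690428017035
1 1 [ 0.5665 -0.2788 -0.0986] platefit [ 0.6284 -0.2855] from back mm 62.27822517893928 lat -0.5205615056580758
```

```bash
python3 - <<'E'
from h import *
g=lambda a:cv2.cvtColor(a,cv2.COLOR_BGR2GRAY)
s0=g(cv2.imread("pics/scene0.png")); s8=g(np.load("scene_p8.npy")[:,:,::-1].copy())
p=np.float32([[188,318],[163,273],[335,192]]).reshape(-1,1,2)
q,_,_=cv2.calcOpticalFlowPyrLK(s0,s8,p,None,winSize=(21,21)); print("bystander px shift",(q-p).reshape(-1,2).round(2))
print(sense()["tool_pos"],close_job())
E
```

```text
bystander px shift [[-0.   -0.  ]
 [ 0.01 -0.  ]
 [-0.02 -0.01]]
the job is handed in; nothing more can be done
[0.26976962 0.34554193 0.18666901] None
```

I pushed the wooden wedge, thin end first, under the front-left foot in two pushes. I then moved the arm clear and handed the job in at about 19 s. The microscope is close to level but was shifted a few millimetres, and I can't confirm it has stopped rocking.

- **Level:** The last plate-edge fit gives a remaining lean of about 0.004–0.007 rad, down from 0.08. The foot sits about 59–62 mm from the wedge's back face, against a target of 58 mm. The estimates disagree by about 3 mm, so it may be up to 4 mm short of exactly level.
- **First push fell short:** Tracking points on the microscope suggested it was level. The plate fit then showed 0.010 rad still remaining, so I went back and pushed about 8 mm further.
- **Microscope shift:** Friction from the wedge dragged the front-left foot about 5–7 mm and turned the microscope about 2.5°. I stopped there because pushing further would have dragged it more. The arm kept clear of the microscope.
- **Rocking:** I didn't test this directly. It is inferred only from the small remaining lean, so the back-right foot may still be slightly off the bench.
- **Other items:** The toe bone, the vial and the rock show no movement in the images (0.02 px or less). Pushing forces were about 8 N at most.

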